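# Lock the spice mill's hopper collar with a tommy bar

### The job

The mill's clear hopper has just been put back and its threaded locking collar is still loose. Take the tommy bar from its wooden rest and turn the collar clockwise (seen from above) with it, from hole to hole as needed, until it is fully home and firmly tight, without straining it, as too hard a pull cracks the acrylic. Then lay the bar back on its rest as you found it; the collar must stay tight, and everything else on the counter stays where it is.

Things in the scene. Friction and masses are not known exactly. Their poses are not given: they have to be found in the camera images.
- hopper (a joint): Tiny elastic twist (rad, clockwise seen from above positive) of the clear hopper, which the collar wrings once it bites on the hopper's flange: 0 while the collar is loose, 0.01 rad per N m beyond the drag, so far below this reading's noise that it is no gauge. Hopper: acrylic cup over the collar, 94 mm across, top 178 mm over the counter.
- collar_mid (a point): Centre of the collar, on its upright axis at the height of the holes (133 mm over the counter, up to 2 mm more when loose). Steel ring 96 mm across, 30 mm tall, six radial holes 60 degrees apart, 11 mm wide with flared mouths, 28 mm deep (ending 20 mm from the axis). x runs out through one hole and turns with the collar.
- bar_mid (a point): Middle of the tommy bar's handle, on its axis; x along the bar to the pin. Black round handle 100 mm long, 16 mm thick, then a steel pin 9 mm thick, round tip 98 mm from here. 0.13 to 0.2 kg. Pin 26 mm deep in a hole: this point is 120 mm from the collar's axis, and the torque on the collar is the hand's sideways force x 0.12 m less the upright moment by which the hand keeps the bar from pivoting.
- rest_seat (a point): Where the handle's middle lies when the bar lies home on its rest, 45 mm over the counter; x as the bar's x. The rest is a fixed wooden foot with two open-topped V saddles 28 mm wide at the mouth, 9 mm thick, reaching up to 48 and 53 mm: one 42 mm behind this point (handle), one 72 mm ahead of it (pin). Free space between them down to 10 mm over the counter.
- mill: The fixed spice mill: round grey housing 152 mm across and 98 mm high with a small chute to -x (96 mm from the axis, 43 to 69 mm up), the collar on its neck. Origin under its middle on the counter. The collar turns with a drag of 0.2 N m and comes home after a quarter to half a turn, nobody can see where: there its resistance rises. Firmly tight is about 0.9 N m about the collar's axis; under 0.6 is loose, over 1.3 cracks the acrylic.
- tin: Bystander: loose round tin with a screw lid, 67 mm across, 54 mm high, origin under its middle. Leave where it is.
- dish: Bystander: loose shallow clay dish, 92 mm across, 24 mm high, origin under its middle. Leave where it is.
- bell: Bystander: tiny loose brass-look bell, 43 mm across, 57 mm high, origin under its middle. Leave where it is.
- spoon: Bystander: loose steel tasting spoon lying on the counter, 170 mm long along its x, under 12 mm high, origin near its middle. Leave where it is.
Things that resemble listed ones, but are neither listed nor needed, are in the scene too. Of the things that look like the part that bears bar_mid, the largest one is meant.

How it is judged:
On the way:
1. the collar is home and pulled firmly tight with the bar (value of joint hopper above 0.004 rad and contact force between bar and collar above 3 N), for 0.1 s.
At the end, for the whole second after the job is handed in: The collar still grips the hopper (so that it stays twisted by over 0.0003 rad), the bar lies still on its rest, handle middle within 12 mm of its seat and along it within 0.1 rad, and tin, dish, bell and spoon are within 30 mm of where they were (value of joint hopper above 0.0003 rad and distance between bar_mid and rest_seat below 0.012 m and angle between the x axis of bar_mid and the x axis of rest_seat, either way round below 0.1 rad and linear speed of bar below 0.02 m/s and distance of each of tin, dish, bell, spoon from where it was at the start of the episode below 0.03 m); the robot touches nothing.
It fails at once if the collar is strained past 1.3 N m, cracking the acrylic (value of joint hopper above 0.011 rad).
It fails at once if the tin, dish, bell or spoon is moved more than 30 mm or knocked over (distance of any of tin, dish, bell, spoon from where it was at the start of the episode above 0.03 m or angle between any of tin, dish, bell's own z axis and vertical above 0.5 rad).
It also fails if it takes over 72 s, if anything falls off the work surface, if the arm or the gripper's body presses on something with over 40 N, if the wrist force passes 120 N, or if a joint passes its speed limit or range.

### The arm

A 7-joint arm with a two-finger parallel gripper is mounted at the origin on the work surface. World frame = base frame: x ahead of the robot, y to its left, z up, the work surface at z = 0. Lengths are in m, angles in rad, forces in N, time in s.
With the tool pointing down it reaches from about 0.425 to 0.95 m from the base axis. Payload 4.7 kg.
Tool frame: the origin (TCP) lies midway between the tips of the shut fingers; the grasp point (between the pads) lies 19 mm behind it; z points along the fingers, x is the direction in which the jaws open and shut, and the axes are right-handed (so a half turn about z gives the same grasp; the last joint's range is limited). The gripper opens to 87 mm and grips with 3 to 60 N. Pads are 19 mm wide; open, the fingers measure 117 mm over their backs; the gripper's body (75 mm by 190 mm) begins 51 mm behind the grasp point.
Start: joints at [1.165, 0.469, -0.049, 1.532, 0.024, 1.141, -0.082], TCP at [0.248, -0.628, 0.223] pointing down, gripper open.
Joint ranges: [-2.59, 2.59], [-0.33, 1.99], [-1.39, 1.29], [0.1, 2.45], [-1.04, 4.18], [0.21, 1.99], [-2.66, 2.66]. Speed limits (rad/s): [2.57, 2.57, 3.14, 3.14, 3.14, 3.14, 3.14].

### API

Orientations are given as a rotation vector (axis times angle).
In Python, from plant import r gives the robot as it stands.
- The arm moves only by the shell command python3 -m creep 'ROWS' [FORCE]. ROWS is JSON, one flat list of numbers, 5 for each row, row after row: the finger opening in cm, from 0 to 8.7, then the shift along the tool's x, y, z in cm, then the turn about the tool's z in rad. A call has 1 to 10 rows; each row shifts and turns the pose as measured when the row begins, along the tool's axes as they then stand; what a row does not reach is not made up. A row lasts 1/10 s, in which the tool goes at most 50 mm and 8.59 degrees, less where a joint would pass 70% of its speed; a pose out of reach is approached as far as the arm can. A call is refused whole if a number of a shift passes 5 or a number of a turn 0.15, either way. A call with a gripper value outside its range is refused whole. The fingers move at their own pace and stop on an object; FORCE is the grip in N (left out, the last holds). Time passes only in rows, so rows that do not move let the fingers close. It gives the time, the measured TCP pose, the force and the opening at its end, in the units of the state.
- r.observe(): the state, without advancing time (a new reading comes with each control period).
- r.get_image(name): name is "scene" or "top" or "wrist"; returns the picture (420x560x3 uint8, blue, green, red); there is no depth.
- r.get_calibration(name): a dict with "mtx" (3x3 intrinsics, pixels), "extrinsics" (4x4, takes a point from camera to world coordinates). Camera axes: x right, y up, looking along -z (the intrinsics and any distortion apply to the point x, -y, -z); pixel columns grow to the right and rows downward; lengths in m; the calibration is good to about 2 mm. A picture is of the moment at which its call begins: read the wrist's pose just before it. get_calibration takes no time and is no camera call; for the wrist camera it gives the pose at the moment of the call.
- r.close_job(): hands the job in, once; it reports no verdict.
Trained networks look in the newest picture that a camera, given by its name, has taken for a name from the list of things; names that differ only in an ending like _2 or _b are one class to them, and where a whole thing is asked for, a point or a joint stands for the part that bears it (a point fixed in the world has none). Each returns a list of dicts, best first, with "p" (0 to 1); they miss things now and then, are a little off and sometimes report something else, mostly with a low value. They report only what shows in the picture. A call takes as long as a camera call. They do not tell look-alikes from the thing itself.
- r.recognise(camera, name): "centre" ([x, y, z] in m, in the coordinates of the camera as it stood for that picture, good to about 4 mm: the middle of the surface that is visible of it).
- r.silhouettes(camera, name): "pixels" (420x560 bool, what is visible of it).
- r.tip_of(camera, name): "centre" ([x, y, z] in m, in the coordinates of the camera as it stood for that picture, good to about 4 mm: a listed point, or the origin of a listed thing).
The state is a dict: "clock": time; "joint_pos": joint angles; "qvel": joint speeds; "effort": joint torques, N m; "eef_pos": TCP position; "tcp_rot": TCP orientation; "force": force on the tool from outside, world axes, zero at the start; "ft_torque": the same for the moment, N m; "grip_width": opening from 0.0 (shut) to 1.0 (fully open).
Only numpy, scipy, OpenCV 4.12 (cv2) and the standard library are available. Lean on these libraries where they do the work, as an engineer would, in place of code of your own. Each camera call takes 0.05 s, during which the arm holds its last target.

## Working session

There is one attempt and no reset: what is moved stays moved. The work goes in short steps, Python scripts to look and compute and a shell command to move; the robot and the scene stay as the last step left them, time stands still between calls to the robot, and variables do not carry over. Pictures are saved under pics/ and viewed, and the job is handed in when it is done.

```bash
ls; mkdir -p pics; cat > h.py <<'E'
import numpy as np,cv2
from plant import r
from scipy.spatial.transform import Rotation as R
def snap(c,n):
    im=np.array(r.get_image(c)); cv2.imwrite('pics/%s.png'%n,im); return im
def w(c,p):
    E=np.array(r.get_calibration(c)['extrinsics']); return E[:3,:3]@np.array(p)+E[:3,3]
E
python3 - <<'E'
from h import *
np.set_printoptions(precision=4,suppress=True)
s=r.observe(); print(s)
for c in ['scene','top','wrist']:
    snap(c,c+'0')
    for n in ['collar_mid','bar_mid','rest_seat','mill','tin','dish','bell','spoon']:
        for d in r.tip_of(c,n)[:3]: print(c,n,round(d['p'],2),w(c,d['centre']))
    for d in r.recognise(c,'bar_mid')[:4]: print(c,'recbar',d['p'],w(c,d['centre']))
print(r.get_calibration('wrist'), r.get_calibration('top'))
E
```

```text
pics
{'clock': 0.0, 'joint_pos': array([ 1.1651,  0.4695, -0.0486,  1.5337,  0.0241,  1.141 , -0.0823]), 'qvel': array([-0.0013, -0.0023,  0.001 , -0.0025, -0.0017,  0.001 , -0.0013]), 'effort': array([  0.0002, -50.7979,  -0.0802, -23.6156,  -0.0611,   0.038 ,
         0.0002]), 'eef_pos': array([ 0.2482, -0.6271,  0.2215]), 'tcp_rot': array([-2.5973,  1.7654,  0.0026]), 'force': array([-0.3879,  0.2598, -0.1729]), 'ft_torque': array([ 0.0253, -0.0029, -0.029 ]), 'grip_width': 1.004211990759307}
scene collar_mid 0.7 [ 0.6055 -0.1404  0.1391]
scene bar_mid 0.87 [0.4437 0.1523 0.0065]
scene bar_mid 0.67 [0.5572 0.2732 0.0054]
scene bar_mid 0.6 [0.6062 0.1605 0.0458]
scene rest_seat 0.72 [0.6139 0.1645 0.0473]
scene mill 0.62 [ 0.6025 -0.1429  0.0046]
scene tin 0.9 [ 0.7522 -0.1702  0.0032]
scene dish 0.62 [ 0.6003 -0.1435  0.0041]
scene dish 0.58 [0.6271 0.0024 0.0051]
scene bell 0.71 [ 0.5097 -0.0004  0.0051]
scene spoon 0.93 [ 0.7404  0.0939 -0.0027]
scene recbar 0.98 [0.6289 0.1642 0.052 ]
scene recbar 0.84 [0.556  0.2868 0.0109]
scene recbar 0.67 [0.447  0.145  0.0104]
top bar_mid
[... 332 characters left out ...]
1 0.132  0.0127]
top recbar 0.6 [0.56   0.281  0.0075]
{'mtx': array([[291.0989,   0.    , 283.3452],
       [  0.    , 291.0989, 210.5107],
       [  0.    ,   0.    ,   1.    ]]), 'extrinsics': array([[ 0.3695,  0.8871,  0.2766,  0.3244],
       [-0.9292,  0.3526,  0.1104, -0.5973],
       [ 0.0004, -0.2979,  0.9546,  0.3849],
       [ 0.    ,  0.    ,  0.    ,  1.    ]])} {'mtx': array([[384.2368,   0.    , 282.6355],
       [  0.    , 384.2368, 206.4841],
       [  0.    ,   0.    ,   1.    ]]), 'extrinsics': array([[-0.0014,  0.9863, -0.165 ,  0.4783],
       [-0.9994, -0.0071, -0.0339,  0.0245],
       [-0.0346,  0.1648,  0.9857,  0.8476],
       [ 0.    ,  0.    ,  0.    ,  1.    ]])}
```

View pics/scene0.png

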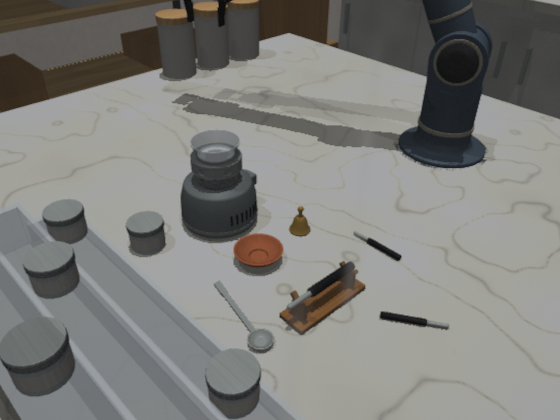

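View pics/top0.png

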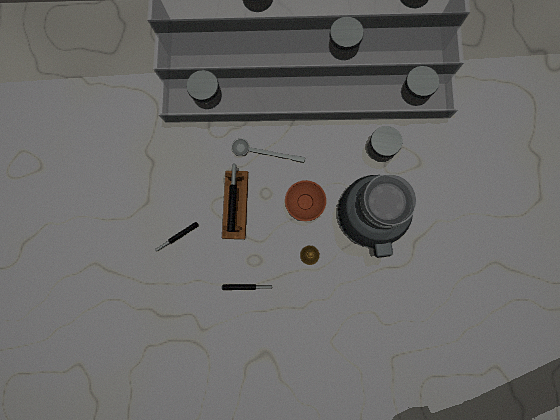

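View pics/wrist0.png

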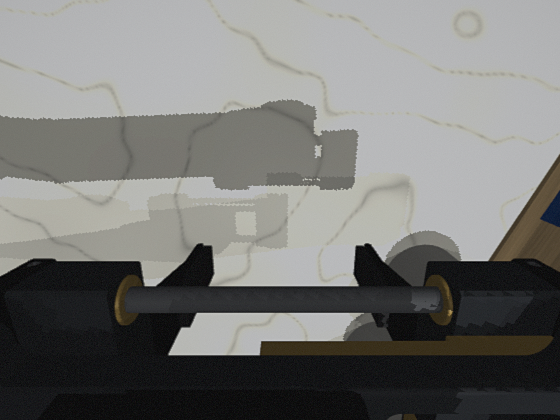

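```bash
python3 - <<'E'
from h import *
np.set_printoptions(precision=4,suppress=True)
print(r.observe()['clock'])
c=r.get_calibration('scene'); print(c)
K=np.array(c['mtx']);E=np.array(c['extrinsics'])
im=cv2.imread('pics/scene0.png')
cv2.imwrite('pics/scene0z.png',cv2.resize(im[90:290,60:420],None,fx=2.2,fy=2.2,interpolation=cv2.INTER_CUBIC))
im=cv2.imread('pics/top0.png')
cv2.imwrite('pics/top0z.png',cv2.resize(im[60:310,140:500],None,fx=2.2,fy=2.2,interpolation=cv2.INTER_CUBIC))
E
```

```text
1.5
{'mtx': array([[513.8981,   0.    , 282.9474],
       [  0.    , 513.8981, 204.8242],
       [  0.    ,   0.    ,   1.    ]]), 'extrinsics': array([[-0.7141, -0.3896,  0.5816,  1.1057],
       [ 0.6998, -0.4188,  0.5787,  0.5413],
       [ 0.0181,  0.8203,  0.5717,  0.6223],
       [ 0.    ,  0.    ,  0.    ,  1.    ]])}
```

View pics/scene0z.png

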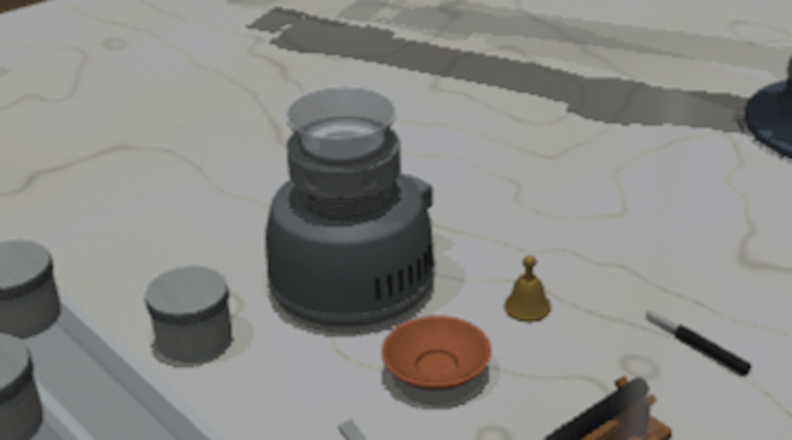

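View pics/top0z.png

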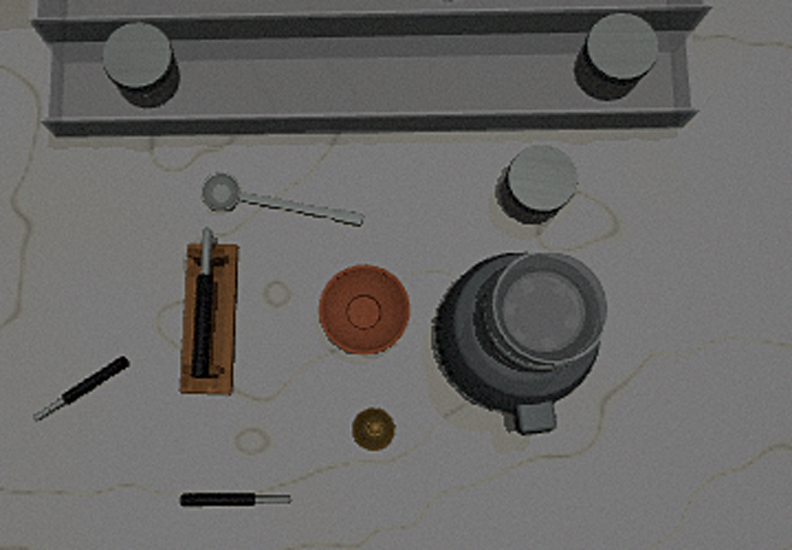

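```bash
python3 - <<'E'
from h import *
np.set_printoptions(precision=4,suppress=True)
a=cv2.imread('pics/scene0.png')[125:215,170:265]
b=cv2.imread('pics/top0.png')[165:255,325:420]
o=[]
for x in (a,b):
    x=cv2.resize(x,(400,380),interpolation=cv2.INTER_CUBIC).astype(float)
    x=np.clip(255*(x/255)**0.6*1.2,0,255).astype(np.uint8); o.append(x)
cv2.imwrite('pics/z1.png',np.hstack(o))
E
```

```text
(no output)
```

View pics/z1.png

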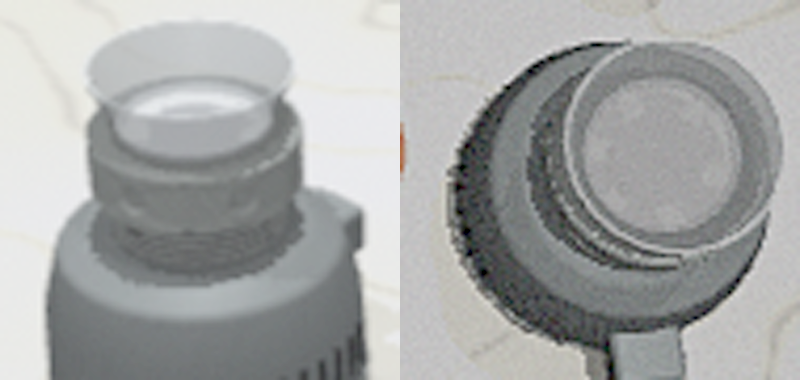

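```bash
cat >> h.py <<'E'
def proj(c,P,cal=None):
    cal=cal or r.get_calibration(c); K=np.array(cal['mtx']);E=np.array(cal['extrinsics'])
    q=(np.asarray(P)-E[:3,3])@E[:3,:3]; q=q*np.array([1,-1,-1]); u=q@K.T; return (u[...,:2]/u[...,2:]).astype(np.float32)
def unwrap(c,im,ax,a0,a1,cal=None,z0=.112,z1=.155,rad=.048,px=4):
    a=np.radians(np.arange(a0,a1,0.25)); z=np.arange(z1,z0,-.00025)
    A,Z=np.meshgrid(a,z); P=np.stack([ax[0]+rad*np.cos(A),ax[1]+rad*np.sin(A),Z],-1)
    m=proj(c,P,cal); return cv2.remap(im,m[...,0],m[...,1],cv2.INTER_LINEAR)
E
python3 - <<'E'
from h import *
im=cv2.imread('pics/scene0.png')
u=unwrap('scene',im,(.6055,-.1405),-40,140)
print(u.shape)
u=cv2.normalize(u,None,0,255,cv2.NORM_MINMAX)
a=im[125:215,170:265].copy()
im2=im.copy()
v=cv2.imread('pics/top0.png'); u2=unwrap('top',v,(.6055,-.1405),30,210); u2=cv2.normalize(u2,None,0,255,cv2.NORM_MINMAX)
cv2.imwrite('pics/u1.png',np.vstack([u,u2]))
for z in (.118,.133,.148):
    t=np.radians(np.arange(-45,150,5)); P=np.stack([.6055+.048*np.cos(t),-.1405+.048*np.sin(t),0*t+z],-1)
    for p in proj('scene',P): cv2.circle(im2,tuple(int(round(q)) for q in p),0,(0,0,255),-1)
cv2.imwrite('pics/z2.png',cv2.resize(im2[125:215,170:265],None,fx=6,fy=6,interpolation=cv2.INTER_NEAREST))
E
```

```text
(172, 720, 3)
```

View pics/u1.png

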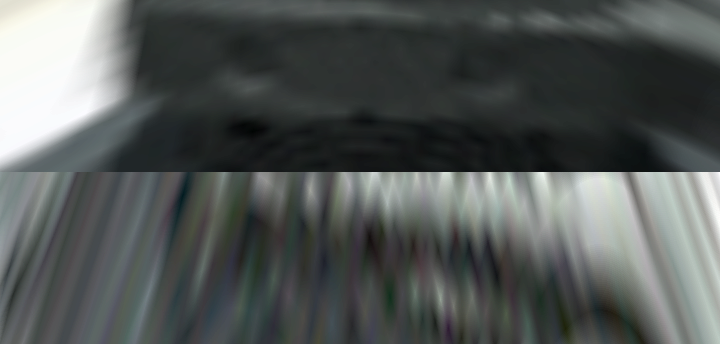

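View pics/z2.png

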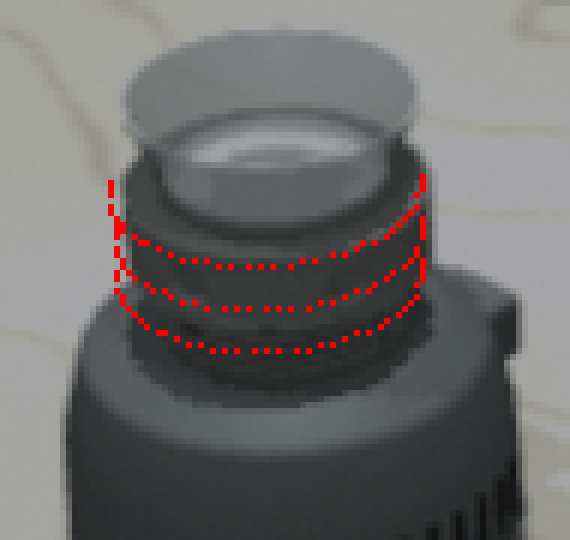

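```bash
cat >> h.py <<'E'
def yaw(s=None):
    s=s or r.observe(); X=R.from_rotvec(s['tcp_rot']).as_matrix(); return np.arctan2(X[1,0],X[0,0])
def plan(tgt,yt,grip,step=4.8,turn=.145,n=10,s=None,dirn=0):
    s=s or r.observe(); p=np.array(s['eef_pos']); y=yaw(s); tgt=np.array(tgt)
    d=yt-y
    if not dirn: d=(d+np.pi)%(2*np.pi)-np.pi
    D=np.linalg.norm(tgt-p)*100; N=int(max(1,np.ceil(D/step),np.ceil(abs(d)/turn)))
    print('N',N,'D',D,'dyaw',d); out=[]
    for i in range(min(N,n)):
        v=(tgt-p)*100/N; a=y+d*i/N
        tx=np.array([np.cos(a),np.sin(a),0]);ty=np.array([np.sin(a),-np.cos(a),0])
        out+=[grip,round(float(v@tx),2),round(float(v@ty),2),round(float(-v[2]),2),round(float(-d/N),3)]
    print(str(out).replace(' ',''))
def st():
    s=r.observe(); print('t',round(s['clock'],2),'p',np.round(s['eef_pos'],4),'yaw',round(float(np.degrees(yaw(s))),2),'F',np.round(s['force'],2),'M',np.round(s['ft_torque'],3),'g',round(float(s['grip_width'])*87,1),'j',np.round(s['joint_pos'],2)); return s
E
python3 -c "
from h import *
st();plan([.57,.16,.2],np.radians(88),8.7)"
```

```text
t 1.5 p [ 0.2484 -0.6276  0.2226] yaw -68.41 F [-1.32 -0.7   0.75] M [-0.02   0.048 -0.048] g 87.4 j [ 1.17  0.47 -0.05  1.53  0.02  1.14 -0.08]
N 19 D 85.10741731701341 dyaw 2.7299148816296004
[8.7,-3.23,-3.1,0.12,-0.144,8.7,-2.75,-3.53,0.12,-0.144,8.7,-2.22,-3.89,0.12,-0.144,8.7,-1.64,-4.17,0.12,-0.144,8.7,-1.03,-4.36,0.12,-0.144,8.7,-0.39,-4.46,0.12,-0.144,8.7,0.25,-4.47,0.12,-0.144,8.7,0.89,-4.39,0.12,-0.144,8.7,1.51,-4.22,0.12,-0.144,8.7,2.09,-3.96,0.12,-0.144]
```

```bash
python3 -m creep '[8.7,-3.2,-3.1,0.1,-0.144,8.7,-2.75,-3.5,0.1,-0.144,8.7,-2.2,-3.9,0.1,-0.144,8.7,-1.65,-4.2,0.1,-0.144,8.7,-1.0,-4.4,0.1,-0.144,8.7,-0.4,-4.5,0.1,-0.144,8.7,0.25,-4.5,0.1,-0.144,8.7,0.9,-4.4,0.1,-0.144,8.7,1.5,-4.2,0.1,-0.144,8.7,2.1,-4.0,0.1,-0.144]'; python3 -c "
from h import *
st();plan([.57,.16,.2],np.radians(88),8.7)"
```

```text
clock: 2.5
eef_pos: [0.4115, -0.2015, 0.2109]
tcp_rot: [3.099, 0.452, 0.0]
force: [0.2, -0.7, 0.4]
grip_width: 1.001
t 2.5 p [ 0.4115 -0.2015  0.2109] yaw 16.6 F [ 0.15 -0.7   0.39] M [ 0.014 -0.157  0.03 ] g 87.1 j [ 0.84  0.16 -0.54  2.02  0.11  0.98  0.54]
N 9 D 39.4846665179616 dyaw 1.2462041596704063
[8.7,2.83,-3.35,0.12,-0.138,8.7,3.27,-2.92,0.12,-0.138,8.7,3.64,-2.44,0.12,-0.138,8.7,3.94,-1.92,0.12,-0.138,8.7,4.17,-1.35,0.12,-0.138,8.7,4.32,-0.77,0.12,-0.138,8.7,4.38,-0.16,0.12,-0.138,8.7,4.36,0.44,0.12,-0.138,8.7,4.26,1.04,0.12,-0.138]
```

```bash
python3 -m creep '[6,2.8,-3.35,0.1,-0.138,6,3.3,-2.9,0.1,-0.138,6,3.65,-2.45,0.1,-0.138,6,3.95,-1.9,0.1,-0.138,6,4.2,-1.35,0.1,-0.138,6,4.3,-0.8,0.1,-0.138,6,4.4,-0.2,0.1,-0.138,6,4.4,0.4,0.1,-0.138,6,4.3,1.0,0.1,-0.138,6,0,0,0,0]'; python3 - <<'E'
from h import *
np.set_printoptions(precision=4,suppress=True)
st(); snap('wrist','w1')
for n in ['bar_mid','rest_seat']:
    for d in r.tip_of('wrist',n)[:3]: print(n,round(d['p'],2),w('wrist',d['centre']))
st()
E
```

```text
clock: 3.5
eef_pos: [0.5673, 0.1852, 0.2011]
tcp_rot: [2.191, 2.232, 0.001]
force: [-0.2, 0.1, 0.1]
grip_width: 0.693
t 3.5 p [0.5673 0.1852 0.2011] yaw 91.07 F [-0.2   0.15  0.13] M [ 0.15  -0.035 -0.004] g 60.3 j [ 0.24  0.5  -0.87  1.72  0.43  1.12  0.82]
bar_mid 0.88 [0.6085 0.1486 0.0468]
bar_mid 0.84 [0.5581 0.2726 0.0044]
bar_mid 0.74 [ 0.5985 -0.1503 -0.0008]
rest_seat 0.58 [0.6092 0.1518 0.0443]
t 3.65 p [0.5671 0.1774 0.2006] yaw 90.45 F [-0.27  0.08 -0.68] M [ 0.096 -0.091  0.011] g 60.1 j [ 0.25  0.49 -0.87  1.73  0.43  1.12  0.82]
```

View pics/w1.png

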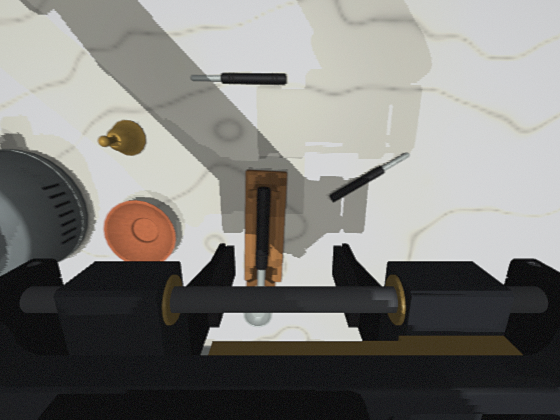

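```bash
cat >> h.py <<'E'
def back(c,uv,z,cal=None):
    cal=cal or r.get_calibration(c); K=np.array(cal['mtx']);E=np.array(cal['extrinsics'])
    q=np.c_[uv,np.ones(len(uv))]@np.linalg.inv(K).T*np.array([1,-1,-1]); d=q@E[:3,:3].T
    t=(z-E[2,3])/d[:,2]; return E[:3,3]+d*t[:,None]
E
python3 - <<'E'
from h import *
np.set_printoptions(precision=4,suppress=True)
for c in ('wrist','top','scene'):
    snap(c,c+'2'); cal=r.get_calibration(c)
    for d in r.silhouettes(c,'bar_mid')[:3]:
        m=np.array(d['pixels']); v,u=np.nonzero(m)
        P=back(c,np.c_[u,v],.045,cal)[:,:2]
        o=P.mean(0); U,S,V=np.linalg.svd(P-o); ax=V[0]*np.sign(V[0,0]); t=(P-o)@ax
        print(c,round(d['p'],2),len(u),'ctr',o,'ang',np.degrees(np.arctan2(ax[1],ax[0])),'ends',o+ax*t.min(),o+ax*t.max(),'len',np.ptp(t))
    for d in r.tip_of(c,'bar_mid')[:1]: print('tip',w(c,d['centre']))
st()
E
```

```text
wrist 0.81 956 ctr [0.4477 0.1434] ang -89.32892410251529 ends [0.4472 0.1845] [0.4483 0.0881] len 0.09642637622434708
wrist 0.76 1207 ctr [0.6129 0.1598] ang -1.8291175698878157 ends [0.558  0.1615] [0.6837 0.1575] len 0.12573871821313667
wrist 0.65 714 ctr [0.5476 0.272 ] ang -57.07192368924384 ends [0.5194 0.3155] [0.5709 0.2361] len 0.0946238029802017
tip [0.6077 0.1582 0.0478]
top 0.54 70 ctr [0.6874 0.1586] ang -1.392921426406281 ends [0.6668 0.1591] [0.7068 0.1581] len 0.04004786378765462
scene 0.72 265 ctr [0.4827 0.163 ] ang -89.83055775854454 ends [0.4826 0.2062] [0.4829 0.1079] len 0.09828874774543267
scene 0.63 705 ctr [0.6241 0.1592] ang -1.530746998249384 ends [0.5502 0.1612] [0.7054 0.1571] len 0.15528436503234172
scene 0.61 457 ctr [0.5882 0.3009] ang -56.707198641678815 ends [0.5581 0.3468] [0.6137 0.2621] len 0.10131141141996733
tip [0.6094 0.1628 0.0441]
t 4.1 p [0.5673 0.1774 0.2011] yaw 90.45 F [0.12 0.64 0.45] M [ 0.165 -0.065 -0.055] g 60.0 j [ 0.25  0.49 -0.87  1.72  0.43  1.12  0.82]
```

```bash
python3 -c "
from h import *
plan([.6075,.1597,.12],np.radians(88.4),5)"
```

```text
N 2 D 9.223616056739676 dyaw -0.03583913594712573
[5,-0.9,2.01,4.05,0.018,5,-0.86,2.02,4.05,0.018]
```

```bash
python3 -m creep '[5,-0.9,2.0,3,0.018,5,-0.9,2.0,3,0.018,5,0,0,2,0,5,0,0,0,0,5,0,0,0,0]'; python3 -c "
from h import *
st()
plan([.6075,.1597,.026],np.radians(88.4),5,step=2)"
```

```text
clock: 4.6
eef_pos: [0.611, 0.1574, 0.1218]
tcp_rot: [2.239, 2.172, 0.0]
force: [0.1, 0.5, 0.3]
grip_width: 0.572
t 4.6 p [0.611  0.1574 0.1218] yaw 88.24 F [0.11 0.49 0.3 ] M [ 0.152 -0.136 -0.039] g 49.8 j [ 0.22  0.62 -0.79  1.72  0.53  1.02  0.78]
N 5 D 9.591187345075674 dyaw 0.002756329474147279
[5,0.04,-0.07,1.92,-0.001,5,0.04,-0.07,1.92,-0.001,5,0.04,-0.07,1.92,-0.001,5,0.04,-0.07,1.92,-0.001,5,0.04,-0.07,1.92,-0.001]
```

```bash
python3 -m creep '[5,0.1,-0.1,1.9,0,5,0.1,-0.1,1.9,0,5,0,-0.1,1.9,0,5,0,-0.1,1.9,0,5,0,0,1.6,0,5,0,0,0,0]'; python3 -c "
from h import *
st(); snap('wrist','w3')"
```

```text
clock: 5.2
eef_pos: [0.6129, 0.1622, 0.0368]
tcp_rot: [2.233, 2.169, 0.021]
force: [-0.1, 0.4, -0.3]
grip_width: 0.579
t 5.2 p [0.6129 0.1622 0.0368] yaw 88.33 F [-0.13  0.38 -0.28] M [ 0.101 -0.034 -0.017] g 50.3 j [ 0.16  0.71 -0.71  1.78  0.63  0.87  0.69]
```

View pics/w3.png

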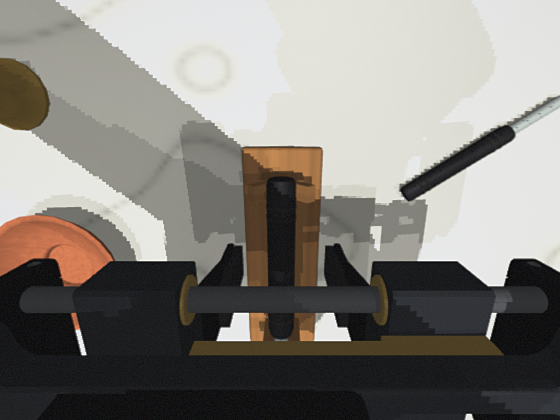

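```bash
python3 -m creep '[5,-0.2,-0.5,0.5,0,5,0,0,0.5,0,5,0,0,0,0]'; python3 -c "
from h import *
st()"
```

```text
clock: 5.55
eef_pos: [0.6103, 0.1617, 0.0303]
tcp_rot: [2.231, 2.167, 0.032]
force: [-0.4, -0.5, -0.1]
grip_width: 0.573
t 5.55 p [0.6103 0.1617 0.0303] yaw 88.33 F [-0.41 -0.51 -0.14] M [ 0.15  -0.108 -0.022] g 49.8 j [ 0.16  0.72 -0.71  1.79  0.64  0.84  0.68]
```

```bash
python3 -m creep '[5,-0.15,-0.3,0.45,0,5,0,0,0,0]'; python3 -c "
from h import *
s=st();print(R.from_rotvec(s['tcp_rot']).as_matrix())"
```

```text
clock: 5.75
eef_pos: [0.6075, 0.1603, 0.0261]
tcp_rot: [2.23, 2.167, 0.033]
force: [1.2, 0.1, 0.6]
grip_width: 0.572
t 5.75 p [0.6075 0.1603 0.0261] yaw 88.33 F [1.21 0.13 0.57] M [ 0.117 -0.064 -0.039] g 49.8 j [ 0.16  0.72 -0.7   1.8   0.65  0.83  0.67]
[[ 0.029069    0.99887138  0.03756284]
 [ 0.99955092 -0.02877411 -0.00836755]
 [-0.00727727  0.03778921 -0.99925923]]
```

```bash
python3 -m creep '[0,0,0,0,0,0,0,0,0,0,0,0,0,0,0,0,0,0,0,0,0,0,0,0,0,0,0,0,0,0]' 35; python3 -c "
from h import *
s=st();print(R.from_rotvec(s['tcp_rot']).as_matrix()[:,2])"
```

```text
clock: 6.35
eef_pos: [0.608, 0.1606, 0.0265]
tcp_rot: [2.23, 2.166, 0.035]
force: [0.7, 0.5, 0.5]
grip_width: 0.173
t 6.35 p [0.608  0.1606 0.0265] yaw 88.32 F [0.74 0.5  0.54] M [ 0.2   -0.074  0.045] g 15.0 j [ 0.16  0.72 -0.71  1.8   0.65  0.83  0.67]
[ 0.03856493 -0.0075994  -0.9992272 ]
```

```bash
python3 -m creep '[0,0,0,-1,0,0,0,0,-1.5,0,0,0,0,-1.5,0,0,0,0,-1.5,0,0,0,0,-1.5,0,0,0,0,-1.5,0,0,0,0,-1.5,0,0,0,0,-1,0,0,0,0,0,0]'; python3 - <<'E'
from h import *
s=st();print(R.from_rotvec(s['tcp_rot']).as_matrix()[:,2])
snap('scene','s4');snap('wrist','w4')
E
```

```text
clock: 7.25
eef_pos: [0.6037, 0.1619, 0.1484]
tcp_rot: [2.228, 2.165, 0.038]
force: [-0.1, 0.4, -1.2]
grip_width: 0.169
t 7.25 p [0.6037 0.1619 0.1484] yaw 88.34 F [-0.08  0.38 -1.23] M [ 0.173 -0.021 -0.015] g 14.7 j [ 0.23  0.57 -0.81  1.73  0.51  1.02  0.78]
[ 0.0413575  -0.00765827 -0.99911506]
```

View pics/s4.png

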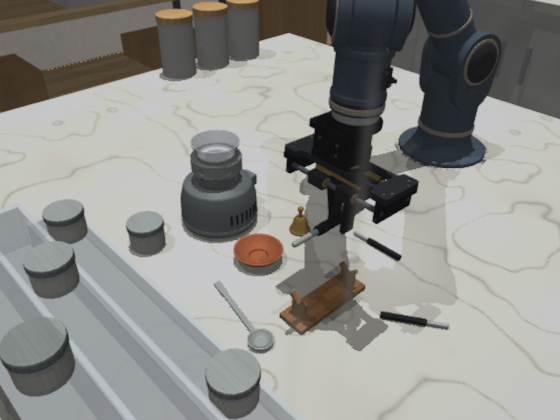

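View pics/w4.png

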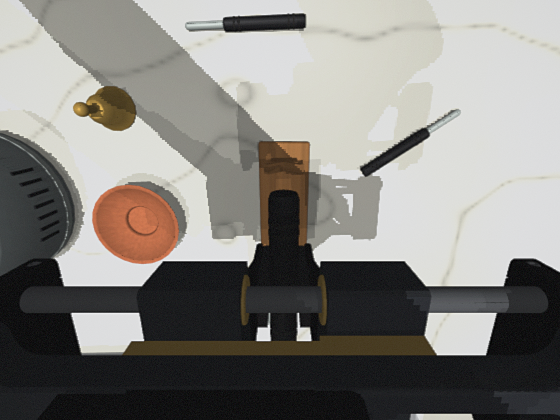

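```bash
python3 -c "
from h import *
plan([.66,.01,.15],np.radians(88.4),0,step=2.5)"
```

```text
N 7 D 16.176224426295196 dyaw 0.0009899992809607738
[0,-2.14,0.88,-0.05,-0.0,0,-2.14,0.88,-0.05,-0.0,0,-2.14,0.88,-0.05,-0.0,0,-2.14,0.88,-0.05,-0.0,0,-2.14,0.88,-0.05,-0.0,0,-2.14,0.88,-0.05,-0.0,0,-2.14,0.88,-0.05,-0.0]
```

```bash
python3 -m creep '[0,-2.1,0.9,0,0,0,-2.1,0.9,0,0,0,-2.1,0.9,0,0,0,-2.1,0.9,0,0,0,-2.1,0.9,0,0,0,-2.1,0.9,0,0,0,-2.1,0.9,0,0,0,0,0,0,0,0,0,0,0,0,0,0,0,0,0]'; python3 - <<'E'
from h import *
s=st();print(R.from_rotvec(s['tcp_rot']).as_matrix()[:,2])
im=snap('wrist','w5'); cal=r.get_calibration('wrist'); np.savez('w5.npz',**{k:np.array(cal[k]) for k in('mtx','extrinsics')})
u=unwrap('wrist',im,(.6055,-.1405),0,180,cal)
cv2.imwrite('pics/u5.png',cv2.normalize(u,None,0,400,cv2.NORM_MINMAX))
for n in ['collar_mid','mill']:
    for d in r.tip_of('wrist',n)[:2]: print(n,round(d['p'],2),w('wrist',d['centre']))
E
```

```text
clock: 8.35
eef_pos: [0.6571, 0.0069, 0.1378]
tcp_rot: [2.235, 2.181, 0.01]
force: [-0.5, 0.0, -1.6]
grip_width: 0.168
t 8.35 p [0.6571 0.0069 0.1378] yaw 88.6 F [-0.49  0.04 -1.58] M [ 0.098 -0.095 -0.022] g 14.7 j [ 0.45  0.64 -0.78  1.65  0.52  1.06  1.05]
[ 0.0177833  -0.0092729  -0.99979886]
mill 0.79 [ 6.02707437e-01 -1.41307316e-01  6.00642339e-04]
```

View pics/w5.png

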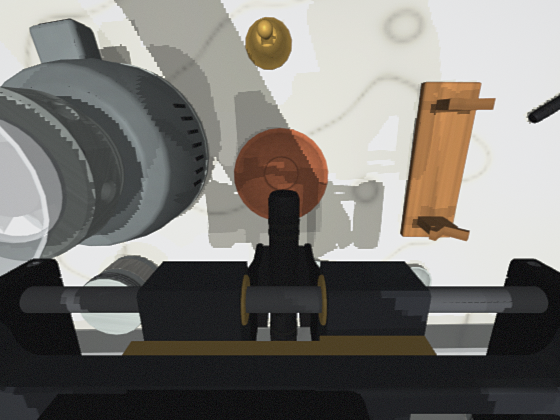

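View pics/u5.png

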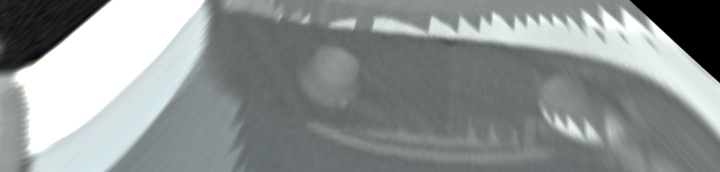

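```bash
python3 - <<'E'
from h import *
im=cv2.imread('pics/w5.png')
c=dict(np.load('w5.npz'))
a=cv2.resize(im[80:270,0:130],None,fx=4,fy=4,interpolation=cv2.INTER_CUBIC)[:600]
a=np.clip(a.astype(float)*1.5,0,255).astype(np.uint8)
cv2.imwrite('pics/z5.png',a)
b=im.copy()
for z,rad in((.1505,.048),(.12,.048),(.098,.076),(0,.076)):
    t=np.radians(np.arange(0,360,3)); P=np.stack([.6047+rad*np.cos(t),-.1407+rad*np.sin(t),0*t+z],-1)
    for p in proj('wrist',P,c):
        if -50<p[0]<600: cv2.circle(b,tuple(int(round(float(q))) for q in p),0,(0,0,255),-1)
cv2.imwrite('pics/z5b.png',cv2.resize(b[0:290,0:260],None,fx=2.05,fy=2.05,interpolation=cv2.INTER_NEAREST))
E
```

```text
(no output)
```

View pics/z5.png

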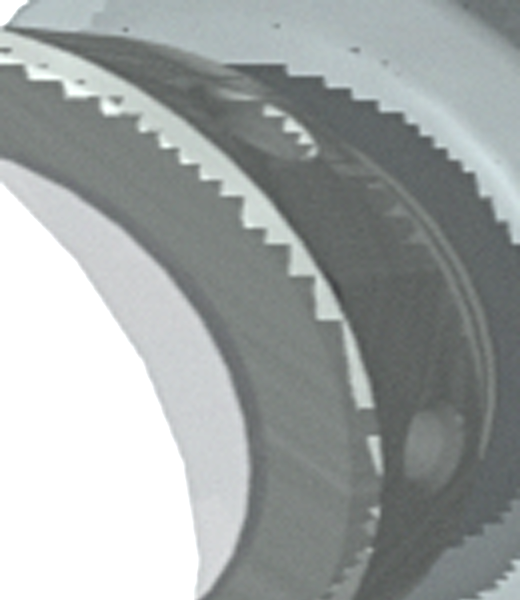

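View pics/z5b.png

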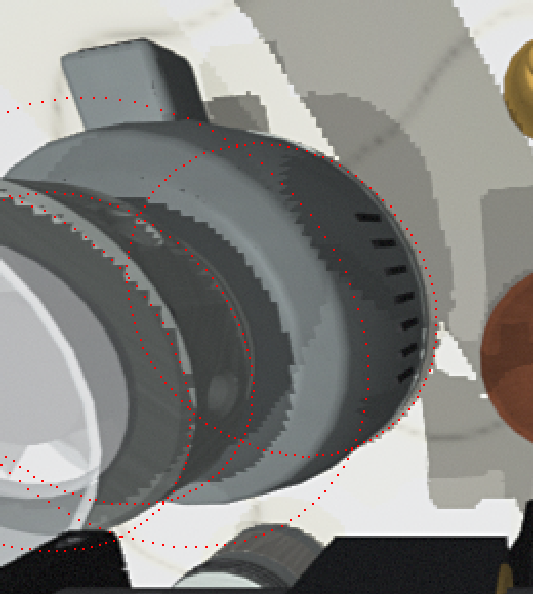

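```bash
python3 - <<'E'
from h import *
np.set_printoptions(precision=4,suppress=True)
c=dict(np.load('w5.npz'))
for z in (.133,.134,.135,.136):
    P=back('wrist',np.array([[108.7,191.2],[67,111.8]]),z,c)[:,:2]
    d=P[1]-P[0]; L=np.linalg.norm(d); m=P.mean(0); n=np.array([-d[1],d[0]])/L
    ax=m+n*np.sqrt(.048**2-(L/2)**2)
    if np.linalg.norm(ax-[.605,-.14])>.03: ax=m-n*np.sqrt(.048**2-(L/2)**2)
    print(z,P.ravel(),L,ax,[np.degrees(np.arctan2(*(p-ax)[::-1])) for p in P])
    a=np.array([.6047,-.1407]);print([np.degrees(np.arctan2(*(p-a)[::-1])) for p in P],[np.linalg.norm(p-a) for p in P])
E
```

```text
0.133 [ 0.6123 -0.0946  0.5675 -0.1078] 0.04663634883052736 [ 0.6018 -0.1414] [np.float64(77.47027908336315), np.float64(135.5994620197702)]
[np.float64(80.70494730939025), np.float64(138.51433149467695)] [np.float64(0.04674422562194336), np.float64(0.04960173055408792)]
0.134 [ 0.612  -0.0939  0.5676 -0.1071] 0.04635504418900254 [ 0.6017 -0.1408] [np.float64(77.66218022951679), np.float64(135.40756087361672)]
[np.float64(81.1272498873921), np.float64(137.8849410253111)] [np.float64(0.04733300035347654), np.float64(0.05006398563978337)]
0.135 [ 0.6118 -0.0933  0.5676 -0.1064] 0.04607373954747794 [ 0.6017 -0.1402] [np.float64(77.85372761712452), np.float64(135.2160134860091)]
[np.float64(81.53915376938451), np.float64(137.26713987044184)] [np.float64(0.04792428320307919), np.float64(0.050532170940904085)]
0.136 [ 0.6115 -0.0927  0.5676 -0.1057] 0.04579243490595323 [ 0.6016 -0.1396] [np.float64(78.04492532451515), np.float64(135.02481577861857)]
[np.float64(81.9409973229503), np.float64(136.66075059218352)] [np.float64(0.048517982472433135), np.float64(0.051006123157335506)]
```

```bash
python3 -m creep '[0,0,-1.5,0,0,0,0,-2,0,0,0,0,-2,0,0,0,0,-1.5,0,0,0,0,0,0,0,0,0,0,0,0]'; python3 - <<'E'
from h import *
s=st();print(R.from_rotvec(s['tcp_rot']).as_matrix()[:,2])
im=snap('wrist','w6'); cal=r.get_calibration('wrist'); np.savez('w6.npz',**{k:np.array(cal[k]) for k in('mtx','extrinsics')})
u=unwrap('wrist',im,(.6047,-.1407),40,220,cal)
cv2.imwrite('pics/u6.png',cv2.normalize(u,None,0,400,cv2.NORM_MINMAX))
a=cv2.resize(im[130:280,20:160],None,fx=4,fy=4,interpolation=cv2.INTER_CUBIC)
a=np.clip(a.astype(float)*1.7,0,255).astype(np.uint8)
cv2.imwrite('pics/z6.png',a)
E
```

```text
clock: 9.1
eef_pos: [0.5849, 0.0156, 0.1384]
tcp_rot: [2.222, 2.191, 0.016]
force: [-0.0, -0.1, -0.2]
grip_width: 0.169
t 9.1 p [0.5849 0.0156 0.1384] yaw 89.19 F [-0.03 -0.15 -0.17] M [ 0.135 -0.087  0.07 ] g 14.7 j [ 0.51  0.53 -0.83  1.82  0.49  0.98  1.03]
[ 0.02201579 -0.00733267 -0.99973073]
```

View pics/z6.png

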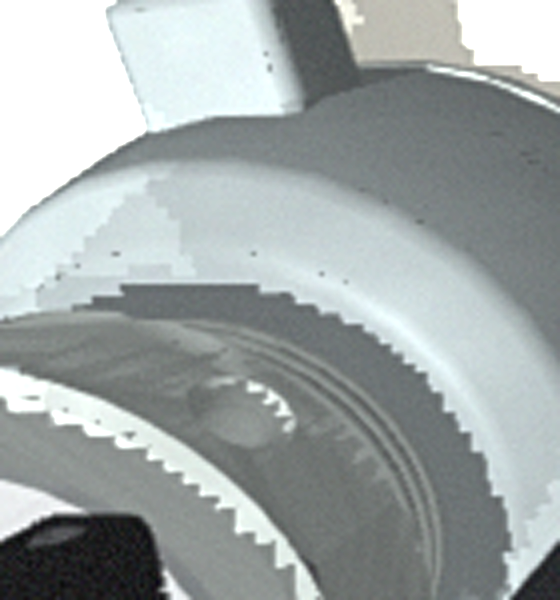

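View pics/u6.png

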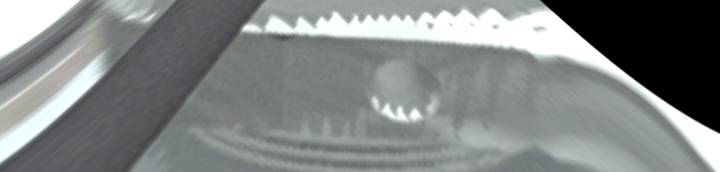

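View pics/w6.png

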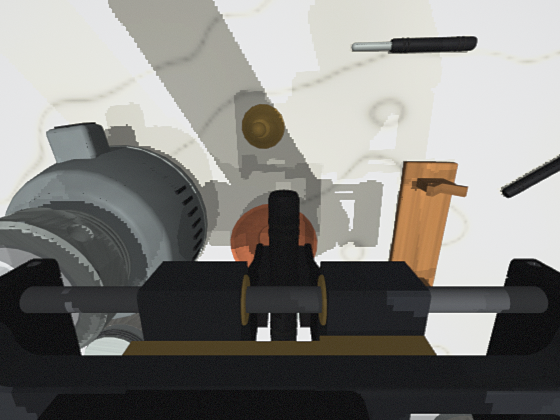

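```bash
python3 - <<'E'
from h import *
from scipy.optimize import least_squares
np.set_printoptions(precision=4,suppress=True)
c5=dict(np.load('w5.npz'));c6=dict(np.load('w6.npz'));cs=r.get_calibration('scene')
f=lambda P:np.r_[proj('w',P[None],c5)[0]-[67,112],proj('w',P[None],c6)[0]-[80.7,232]]
s=least_squares(f,[.567,-.11,.133]);print(s.x,s.fun)
# joint fit: axis x,y,z, angle: wrist obs
# scene blobs from unwrap: cols 245,490 row~60 (incl flare) at axis .6055,-.1405
S=[]
for col in(245,490):
    t=np.radians(-40+col*.25);S.append(proj('s',np.array([[.6055+.048*np.cos(t),-.1405+.048*np.sin(t),.155-.00025*62]]),cs)[0])
def g(q):
    H=lambda k:np.array([q[0]+.048*np.cos(q[3]+k*np.pi/3),q[1]+.048*np.sin(q[3]+k*np.pi/3),q[2]])[None]
    o=[proj('w',H(0),c5)[0]-[67,112],proj('w',H(0),c6)[0]-[80.7,232],proj('w',H(-1),c5)[0]-[108.7,191.2]]
    o+=[(proj('s',H(-1),cs)[0]-S[1])*.7,(proj('s',H(-2),cs)[0]-S[0])*.7]
    o+=[np.array([(q[0]-.6047),(q[1]+.1407),(q[2]-.134)])/.002]
    return np.concatenate(o)
s=least_squares(g,[.605,-.14,.134,2.46]);print(s.x[:3],np.degrees(s.x[3]),s.fun)
E
```

```text
[ 0.5677 -0.1103  0.1308] [-1.447   0.3034  1.61   -0.4772]
[ 0.6025 -0.1409  0.1336] 137.39595815639444 [-1.8983 -0.9776  1.509   0.3287  0.6228  1.3537 -0.526   1.9625 -0.0183
  1.1978 -1.1173 -0.0841 -0.2241]
```

```bash
python3 -c "
from h import *
plan([.4836,-.0382,.118],np.radians(49.5),0,step=2)"
```

```text
N 6 D 11.65940676710336 dyaw -0.6927110007870905
[0,-0.92,-1.68,0.34,0.115,0,-1.11,-1.56,0.34,0.115,0,-1.28,-1.42,0.34,0.115,0,-1.44,-1.26,0.34,0.115,0,-1.57,-1.09,0.34,0.115,0,-1.69,-0.9,0.34,0.115]
```

```bash
python3 -m creep '[0,-0.9,-1.7,0.2,0.115,0,-1.1,-1.6,0.2,0.115,0,-1.3,-1.4,0.2,0.115,0,-1.4,-1.3,0.2,0.115,0,-1.6,-1.1,0.2,0.115,0,-1.7,-0.9,0.2,0.115,0,0,0,0,0,0,0,0,0,0]'; python3 - <<'E'
from h import *
s=st();print(R.from_rotvec(s['tcp_rot']).as_matrix()[:,2])
plan([.4836,-.0382,.118],np.radians(49.5),0,step=2)
E
```

```text
clock: 9.95
eef_pos: [0.4887, -0.0354, 0.1254]
tcp_rot: [2.854, 1.279, 0.046]
force: [0.2, 0.1, -0.9]
grip_width: 0.171
t 9.95 p [ 0.4887 -0.0354  0.1254] yaw 48.3 F [ 0.17  0.06 -0.9 ] M [ 0.095 -0.082 -0.002] g 14.9 j [ 0.57  0.36 -0.7   2.06  0.32  0.8   0.52]
[ 3.23185562e-02 -7.03083923e-04 -9.99477372e-01]
N 1 D 0.9374536832644064 dyaw 0.021019074479741384
[0,-0.54,-0.2,0.74,-0.021]
```

```bash
python3 -m creep '[0,-0.3,-0.1,0.4,-0.01,0,-0.3,-0.1,0.4,-0.01,0,0,0,0,0]'; python3 - <<'E'
from h import *
np.set_printoptions(precision=4,suppress=True)
s=st();print(R.from_rotvec(s['tcp_rot']).as_matrix()[:,2])
for c in('top','scene'):
    im=snap(c,c+'7')
    x=im[100:280,280:430] if c=='top' else im[110:250,160:330]
    x=cv2.resize(x,None,fx=3.2,fy=3.2,interpolation=cv2.INTER_CUBIC); cv2.imwrite('pics/%s7z.png'%c,np.clip(x*1.6,0,255).astype(np.uint8))
    for d in r.tip_of(c,'bar_mid')[:2]: print(c,round(d['p'],2),w(c,d['centre']))
E
```

```text
clock: 10.25
eef_pos: [0.4864, -0.0371, 0.1171]
tcp_rot: [2.837, 1.317, 0.051]
force: [-1.1, -0.8, -0.3]
grip_width: 0.171
t 10.25 p [ 0.4864 -0.0371  0.1171] yaw 49.82 F [-1.08 -0.79 -0.34] M [ 0.08  -0.05   0.006] g 14.9 j [ 0.58  0.36 -0.7   2.07  0.34  0.78  0.54]
[ 0.0354  0.0016 -0.9994]
top 0.69 [0.5668 0.2761 0.0086]
top 0.67 [0.4429 0.1509 0.008 ]
scene 0.67 [ 0.4849 -0.0373  0.1377]
scene 0.55 [0.5603 0.278  0.0059]
```

View pics/top7z.png

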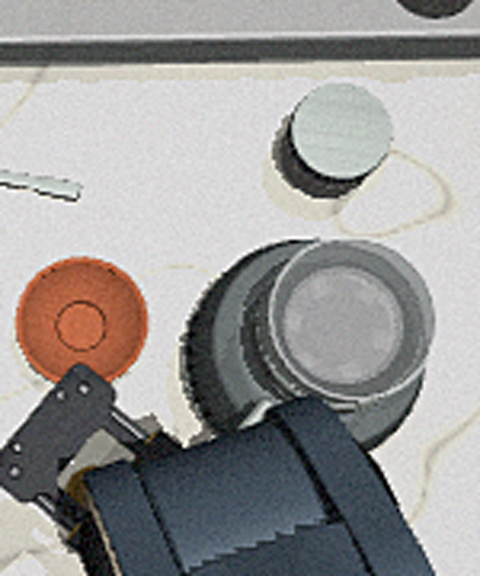

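View pics/scene7z.png

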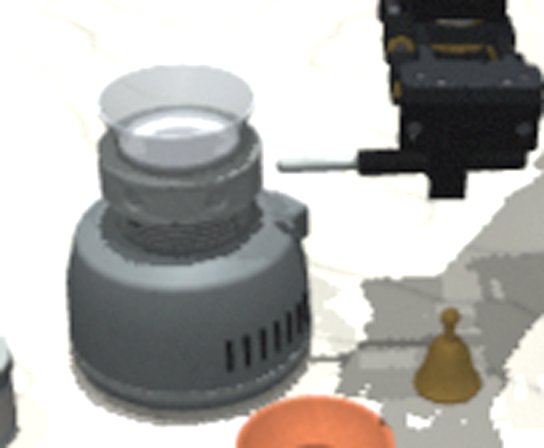

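```bash
python3 -m creep '[0,-0.3,0,0,0,0,0,0.6,0,0,0,0,0,0,0]'; python3 - <<'E'
from h import *
s=st();print(R.from_rotvec(s['tcp_rot']).as_matrix()[:,2])
E
python3 -m creep '[0,0,0.4,0,0,0,0,0.4,0,0,0,0,0.3,0,0]'; python3 - <<'E'
from h import *
s=st()
E
```

```text
clock: 10.75
eef_pos: [0.4901, -0.0438, 0.1182]
tcp_rot: [2.836, 1.316, 0.054]
force: [-0.2, 0.5, -1.7]
grip_width: 0.171
t 10.75 p [ 0.4901 -0.0438  0.1182] yaw 49.8 F [-0.24  0.55 -1.72] M [ 0.074 -0.068 -0.02 ] g 14.9 j [ 0.59  0.37 -0.7   2.06  0.34  0.78  0.55]
[ 0.03759008  0.00109045 -0.99929265]
clock: 11.05
eef_pos: [0.4991, -0.0515, 0.1186]
tcp_rot: [2.836, 1.316, 0.054]
force: [0.3, -0.8, -0.7]
grip_width: 0.17
t 11.05 p [ 0.4991 -0.0515  0.1186] yaw 49.79 F [ 0.33 -0.83 -0.65] M [ 0.01  -0.051 -0.016] g 14.8 j [ 0.59  0.38 -0.7   2.04  0.34  0.79  0.56]
```

```bash
python3 -m creep '[0,0,0.4,0.05,0,0,0,0.4,0.05,0,0,0,0.4,0,0,0,0,0.2,0,0,0,0,0,0,0]'; python3 - <<'E'
from h import *
s=st()
im=snap('scene','s8'); x=cv2.resize(im[110:250,160:330],None,fx=4,fy=4,interpolation=cv2.INTER_CUBIC); cv2.imwrite('pics/s8z.png',np.clip(x*1.4,0,255).astype(np.uint8))
E
```

```text
clock: 11.55
eef_pos: [0.5114, -0.0619, 0.1178]
tcp_rot: [2.837, 1.314, 0.055]
force: [0.1, 0.5, -1.5]
grip_width: 0.175
t 11.55 p [ 0.5114 -0.0619  0.1178] yaw 49.74 F [ 0.11  0.5  -1.5 ] M [ 0.069 -0.003  0.023] g 15.2 j [ 0.6   0.4  -0.69  2.01  0.35  0.8   0.58]
```

View pics/s8z.png

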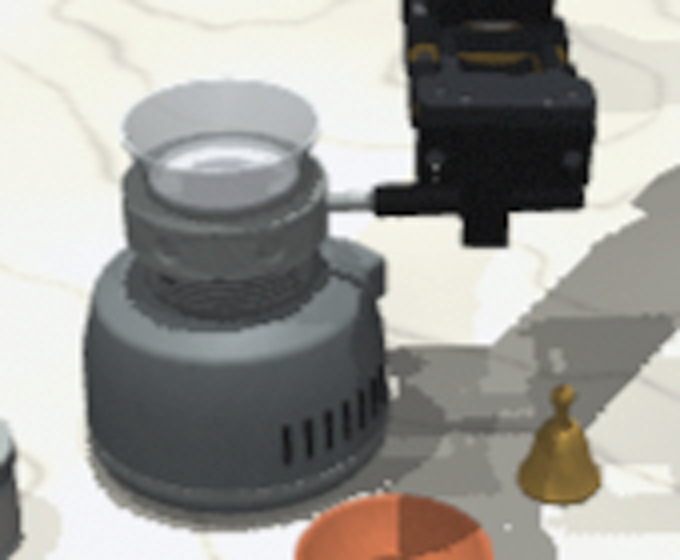

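```bash
cat >> h.py <<'E'
C=np.array([.6037,-.1408])
def arc(n,d,Rr=.121,lead=0.0,z=None,c=None,pr=True):
    # clockwise swing of n rows of d rad
    cc=C if c is None else np.array(c)
    s=r.observe(); p=np.array(s['eef_pos']); q=p[:2]-cc; th=np.arctan2(q[1],q[0]); y=yaw(s)
    ye=(np.degrees(th+np.pi-(y-np.pi/2))+180)%360-180
    M=np.array(s['ft_torque']);F=np.array(s['force'])
    T=q[0]*F[1]-q[1]*F[0]+M[2]
    A=R.from_rotvec(s['tcp_rot']).as_matrix()
    print('t%.2f th %.2f R %.4f z %.4f yawerr(th-bar) %.2f T %.3f Mz %.3f F %s tilt %s j7 %.2f g %.1f'%(s['clock'],np.degrees(th),np.hypot(*q),p[2],ye,T,M[2],np.round(F,1),np.round(A[:2,2],3),s['joint_pos'][6],s['grip_width']*87))
    if not pr: return
    out=[]; pos=p[:2].copy();a=y; th0=th
    for i in range(n):
        th1=th0-d*(i+1); k=(i+1)/n
        rr=np.hypot(*q)*(1-k)+Rr*k; tp=cc+rr*np.array([np.cos(th1),np.sin(th1)])
        ta=y-d*(i+1)+np.radians(ye)*k
        v=(tp-pos)*100; tx=np.array([np.cos(a),np.sin(a)]);ty=np.array([np.sin(a),-np.cos(a)])
        out+=[0,round(float(v@tx),2),round(float(v@ty),2),0,round(float(a-ta),3)]
        pos=tp;a=ta
    print(str(out).replace(' ',''))
E
python3 -c "
from h import *
arc(4,.06)"
```

```text
t11.60 th 139.46 R 0.1216 z 0.1178 yawerr(th-bar) -0.28 T 0.032 Mz 0.007 F [-0.3 -0.  -0.3] tilt [0.038 0.001] j7 0.58 g 14.9
[0,0.73,0.04,0,0.061,0,0.73,0.04,0,0.061,0,0.73,0.04,0,0.061,0,0.73,0.04,0,0.061]
```

```bash
python3 -m creep '[0,0.4,0.03,0,0.035,0,0.7,0.03,0,0.06,0,0.7,0.03,0,0.06]'; python3 -c "
from h import *
arc(4,.06)"
```

```text
clock: 11.9
eef_pos: [0.5221, -0.0505, 0.1176]
tcp_rot: [2.937, 1.08, 0.048]
force: [-1.9, -1.8, -1.0]
grip_width: 0.172
t11.90 th 132.12 R 0.1217 z 0.1176 yawerr(th-bar) 1.72 T 0.037 Mz -0.286 F [-1.9 -1.8 -1. ] tilt [ 0.033 -0.   ] j7 0.41 g 15.0
[0,0.73,0.02,0,0.052,0,0.73,0.02,0,0.052,0,0.73,0.03,0,0.052,0,0.73,0.03,0,0.052]
```

```bash
python3 -m creep '[0,0.75,0.03,0,0.05,0,0.75,0.03,0,0.05,0,0.75,0.03,0,0.05,0,0.75,0.03,0,0.055]'; python3 -c "
from h import *
arc(4,.06)"
```

```text
clock: 12.3
eef_pos: [0.5413, -0.0366, 0.1166]
tcp_rot: [3.038, 0.755, 0.027]
force: [-2.2, -0.8, 0.4]
grip_width: 0.167
t12.30 th 120.89 R 0.1214 z 0.1166 yawerr(th-bar) 2.98 T 0.272 Mz -0.010 F [-2.2 -0.8  0.4] tilt [ 0.019 -0.006] j7 0.18 g 14.6
[0,0.73,-0.0,0,0.047,0,0.73,0.0,0,0.047,0,0.73,0.01,0,0.047,0,0.73,0.02,0,0.047]
```

```bash
python3 -m creep '[0,0.75,0,0,0.04,0,0.75,0,0,0.04,0,0.75,0.02,0,0.045,0,0.75,0.02,0,0.045,0,0.75,0.02,0,0.045]'; python3 -c "
from h import *
arc(4,.06)"
```

```text
clock: 12.8
eef_pos: [0.5682, -0.0249, 0.1153]
tcp_rot: [3.103, 0.402, -0.004]
force: [-4.5, -0.6, 2.0]
grip_width: 0.172
t12.80 th 107.02 R 0.1212 z 0.1153 yawerr(th-bar) 2.26 T 0.298 Mz -0.249 F [-4.5 -0.6  2. ] tilt [-0.001 -0.013] j7 -0.05 g 14.9
[0,0.73,-0.0,0,0.05,0,0.73,0.01,0,0.05,0,0.73,0.01,0,0.05,0,0.73,0.02,0,0.05]
```

```bash
python3 -m creep '[0,0.75,0,-0.08,0.04,0,0.75,0.02,-0.08,0.045,0,0.75,0.02,-0.05,0.045,0,0.75,0.02,-0.05,0.045,0,0.75,0.02,-0.05,0.045]'; python3 -c "
from h import *
arc(4,.06)"
```

```text
clock: 13.3
eef_pos: [0.5961, -0.0202, 0.1159]
tcp_rot: [3.125, 0.037, -0.038]
force: [-2.6, -0.3, 1.0]
grip_width: 0.175
t13.30 th 93.62 R 0.1208 z 0.1159 yawerr(th-bar) 2.26 T 0.062 Mz -0.252 F [-2.6 -0.3  1. ] tilt [-0.024 -0.017] j7 -0.27 g 15.2
[0,0.73,-0.01,0,0.05,0,0.73,-0.0,0,0.05,0,0.73,0.0,0,0.05,0,0.73,0.01,0,0.05]
```

```bash
python3 -m creep '[0,0.75,-0.02,-0.08,0.04,0,0.75,0,-0.08,0.045,0,0.75,0,-0.05,0.045,0,0.75,0.02,-0.05,0.045,0,0.75,0.02,-0.05,0.045]'; python3 -c "
from h import *
arc(4,.06)"
```

```text
clock: 13.8
eef_pos: [0.6238, -0.0221, 0.1153]
tcp_rot: [3.101, -0.325, -0.073]
force: [-4.5, 1.4, 1.0]
grip_width: 0.172
t13.80 th 80.36 R 0.1204 z 0.1153 yawerr(th-bar) 2.37 T 0.295 Mz -0.266 F [-4.5  1.4  1. ] tilt [-0.049 -0.018] j7 -0.46 g 15.0
[0,0.72,-0.02,0,0.05,0,0.72,-0.02,0,0.05,0,0.72,-0.01,0,0.05,0,0.73,-0.0,0,0.05]
```

```bash
python3 -m creep '[0,0.75,-0.02,-0.06,0.03,0,0.75,-0.02,-0.06,0.04,0,0.75,0,-0.05,0.04,0,0.75,0,-0.05,0.04,0,0.75,0,-0.05,0.04]'; python3 -c "
from h import *
arc(4,.03)"
```

```text
clock: 14.3
eef_pos: [0.6507, -0.0307, 0.1131]
tcp_rot: [3.043, -0.635, -0.108]
force: [-5.7, 1.3, 1.1]
grip_width: 0.171
t14.30 th 66.86 R 0.1197 z 0.1131 yawerr(th-bar) 0.52 T 0.242 Mz -0.447 F [-5.7  1.3  1.1] tilt [-0.074 -0.016] j7 -0.62 g 14.9
[0,0.36,-0.03,0,0.028,0,0.36,-0.03,0,0.028,0,0.36,-0.03,0,0.028,0,0.36,-0.03,0,0.028]
```

```bash
python3 -m creep '[0,0.6,0.02,-0.12,0.06,0,0.6,0,-0.12,0.05,0,0.6,0,-0.12,0.045,0,0.5,0,-0.1,0.035,0,0.4,0,-0.08,0.03]'; python3 -c "
from h import *
arc(4,.03)"
```

```text
clock: 14.8
eef_pos: [0.6704, -0.0419, 0.1144]
tcp_rot: [2.94, -0.978, -0.124]
force: [-2.4, 0.8, -1.0]
grip_width: 0.175
t14.80 th 55.99 R 0.1193 z 0.1144 yawerr(th-bar) 2.89 T 0.185 Mz -0.102 F [-2.4  0.8 -1. ] tilt [-0.088 -0.013] j7 -0.79 g 15.2
[0,0.36,-0.06,0,0.017,0,0.36,-0.05,0,0.017,0,0.36,-0.05,0,0.017,0,0.36,-0.04,0,0.017]
```

```bash
python3 -m creep '[0,0.4,-0.03,-0.06,0.03,0,0.4,-0.03,-0.06,0.03,0,0.4,-0.03,-0.06,0.03]'; python3 -c "
from h import *
arc(4,.03)"; python3 -m creep '[0,0.4,-0.03,-0.06,0.03,0,0.4,-0.03,-0.06,0.03,0,0.4,-0.03,-0.06,0.03]'; python3 -c "
from h import *
arc(4,.03)"
```

```text
clock: 15.1
eef_pos: [0.6797, -0.0492, 0.1144]
tcp_rot: [2.885, -1.117, -0.126]
force: [-4.1, 0.1, -2.1]
grip_width: 0.168
t15.10 th 50.31 R 0.1191 z 0.1144 yawerr(th-bar) 2.76 T 0.176 Mz -0.209 F [-4.1  0.1 -2.1] tilt [-0.092 -0.013] j7 -0.87 g 14.7
[0,0.36,-0.06,0,0.018,0,0.36,-0.06,0,0.018,0,0.36,-0.05,0,0.018,0,0.36,-0.05,0,0.018]
clock: 15.4
eef_pos: [0.6886, -0.0576, 0.1146]
tcp_rot: [2.822, -1.255, -0.126]
force: [-5.2, 0.3, -2.2]
grip_width: 0.172
t15.40 th 44.41 R 0.1189 z 0.1146 yawerr(th-bar) 2.49 T 0.298 Mz -0.164 F [-5.2  0.3 -2.2] tilt [-0.095 -0.013] j7 -0.94 g 15.0
[0,0.36,-0.06,0,0.019,0,0.36,-0.06,0,0.019,0,0.36,-0.05,0,0.019,0,0.36,-0.05,0,0.019]
```

```bash
python3 -m creep '[0,0.35,-0.06,-0.05,0.03,0,0.35,-0.06,-0.05,0.03,0,0.35,-0.06,-0.05,0.03]'; python3 -c "
from h import *
arc(4,.03)"; python3 -m creep '[0,0.35,-0.05,-0.05,0.03,0,0.35,-0.05,-0.05,0.03]'; python3 -c "
from h import *
arc(4,.03)"
```

```text
clock: 15.7
eef_pos: [0.6963, -0.0663, 0.1145]
tcp_rot: [2.751, -1.389, -0.126]
force: [-4.8, -0.3, -2.6]
grip_width: 0.171
t15.70 th 38.82 R 0.1189 z 0.1145 yawerr(th-bar) 2.53 T 0.220 Mz -0.111 F [-4.8 -0.3 -2.6] tilt [-0.098 -0.015] j7 -1.01 g 14.9
[0,0.36,-0.06,0,0.019,0,0.36,-0.06,0,0.019,0,0.36,-0.06,0,0.019,0,0.36,-0.05,0,0.019]
clock: 15.9
eef_pos: [0.7009, -0.0726, 0.1144]
tcp_rot: [2.7, -1.477, -0.125]
force: [-5.1, -0.0, -3.8]
grip_width: 0.169
t15.90 th 35.08 R 0.1187 z 0.1144 yawerr(th-bar) 2.54 T 0.262 Mz -0.085 F [-5.1 -0.  -3.8] tilt [-0.101 -0.015] j7 -1.06 g 14.7
[0,0.36,-0.07,0,0.019,0,0.36,-0.06,0,0.019,0,0.36,-0.06,0,0.019,0,0.36,-0.06,0,0.019]
```

```bash
python3 -m creep '[0,0.35,-0.05,0.05,0.03,0,0.35,-0.05,0.05,0.03,0,0.35,-0.05,0.02,0.03]'; python3 -c "
from h import *
arc(4,.03)"
```

```text
clock: 16.2
eef_pos: [0.707, -0.0824, 0.1122]
tcp_rot: [2.619, -1.603, -0.122]
force: [-4.6, -0.5, -1.5]
grip_width: 0.169
t16.20 th 29.49 R 0.1186 z 0.1122 yawerr(th-bar) 2.53 T 0.106 Mz -0.110 F [-4.6 -0.5 -1.5] tilt [-0.103 -0.017] j7 -1.14 g 14.7
[0,0.35,-0.07,0,0.019,0,0.36,-0.07,0,0.019,0,0.36,-0.06,0,0.019,0,0.36,-0.06,0,0.019]
```

```bash
python3 -m creep '[0,0,0,0,0,0,0,0,0,0]'; python3 -c "
from h import *
arc(4,.03,pr=False)
s=r.observe();print(s['ft_torque'])
for i in range(6):
  r.get_image('top'); arc(4,.03,pr=False)"
```

```text
clock: 16.4
eef_pos: [0.7073, -0.083, 0.1123]
tcp_rot: [2.617, -1.606, -0.121]
force: [-5.2, 1.1, -1.7]
grip_width: 0.172
t16.40 th 29.17 R 0.1187 z 0.1123 yawerr(th-bar) 2.32 T 0.205 Mz -0.210 F [-5.2  1.1 -1.7] tilt [-0.103 -0.017] j7 -1.14 g 14.9
[ 0.20362407  0.75920026 -0.21027861]
t16.45 th 29.19 R 0.1187 z 0.1123 yawerr(th-bar) 2.33 T 0.129 Mz -0.137 F [-5.1 -0.3 -1.2] tilt [-0.103 -0.017] j7 -1.14 g 15.1
t16.50 th 29.21 R 0.1187 z 0.1124 yawerr(th-bar) 2.34 T 0.082 Mz -0.139 F [-5.2 -0.8 -2.4] tilt [-0.103 -0.017] j7 -1.14 g 15.1
t16.55 th 29.21 R 0.1187 z 0.1123 yawerr(th-bar) 2.34 T 0.063 Mz -0.146 F [-5.7 -1.2 -1.8] tilt [-0.103 -0.017] j7 -1.14 g 14.6
t16.60 th 29.21 R 0.1187 z 0.1124 yawerr(th-bar) 2.34 T -0.058 Mz -0.174 F [-3.8 -1.  -2.2] tilt [-0.103 -0.017] j7 -1.14 g 14.8
t16.65 th 29.22 R 0.1187 z 0.1124 yawerr(th-bar) 2.35 T 0.134 Mz -0.133 F [-3.9  0.4 -2.4] tilt [-0.103 -0.017] j7 -1.14 g 14.8
t16.70 th 29.22 R 0.1187 z 0.1123 yawerr(th-bar) 2.35 T 0.105 Mz -0.100 F [-4.3 -0.4 -1.7] tilt [-0.103 -0.017] j7 -1.14 g 15.0
```

```bash
python3 -m creep '[0,0,0,0,0,0,0,0,0,0]' 5; python3 -c "
from h import *
arc(4,.03,pr=False)
print(r.observe()['ft_torque'])"; python3 -m creep '[0,0,0,0,0,0,0,0,0,0]' 35;  python3 -c "
from h import *
arc(4,.03,pr=False)
print(r.observe()['ft_torque'])"
```

```text
clock: 16.9
eef_pos: [0.7078, -0.0834, 0.1131]
tcp_rot: [2.618, -1.605, -0.119]
force: [-4.3, 0.5, -0.6]
grip_width: 0.182
t16.90 th 28.89 R 0.1188 z 0.1131 yawerr(th-bar) 2.00 T 0.237 Mz -0.066 F [-4.3  0.5 -0.6] tilt [-0.102 -0.018] j7 -1.14 g 15.8
[ 0.00296999  0.81171268 -0.06574287]
clock: 17.1
eef_pos: [0.7077, -0.0834, 0.1133]
tcp_rot: [2.618, -1.605, -0.119]
force: [-3.6, 0.1, -1.8]
grip_width: 0.173
t17.10 th 28.91 R 0.1188 z 0.1133 yawerr(th-bar) 2.01 T 0.094 Mz -0.119 F [-3.6  0.1 -1.8] tilt [-0.102 -0.018] j7 -1.14 g 15.1
[ 0.03934464  0.7422332  -0.11879332]
```

```bash
python3 - <<'E'
from h import *
im=snap('scene','s9'); x=cv2.resize(im[20:280,120:420],None,fx=2.5,fy=2.3,interpolation=cv2.INTER_CUBIC); cv2.imwrite('pics/s9z.png',np.clip(x*1.3,0,255).astype(np.uint8))
snap('wrist','w9');snap('top','t9')
E
```

```text
(no output)
```

View pics/s9z.png

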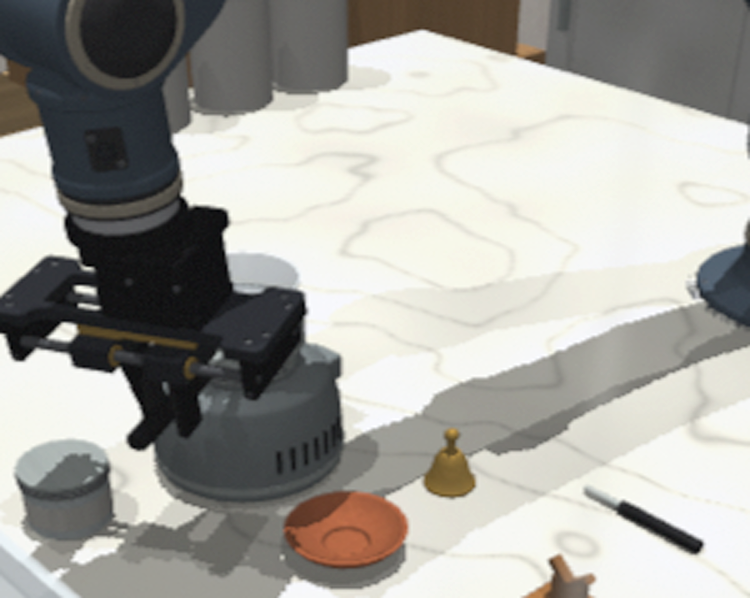

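View pics/w9.png

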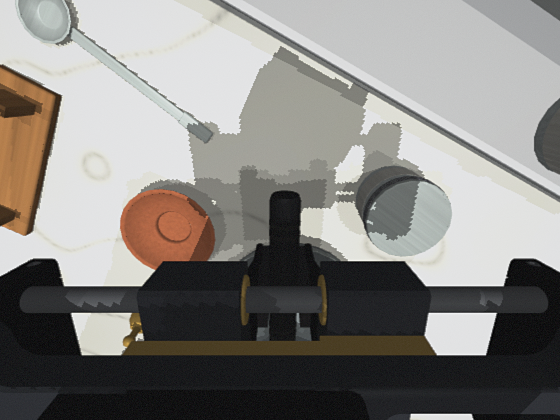

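View pics/t9.png

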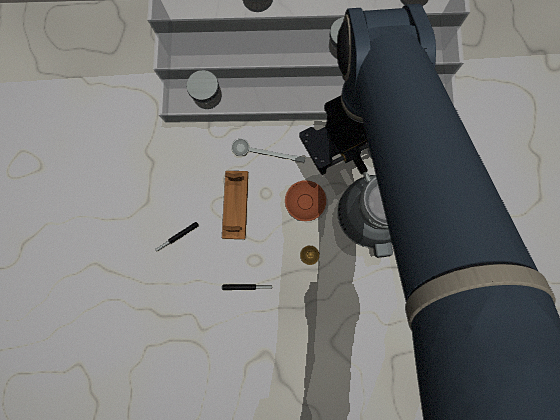

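```bash
python3 -m creep '[0,0,0.15,0,0,0,0,0,0,0]'; python3 -c "
from h import *
arc(4,.03,pr=False)
print(r.observe()['ft_torque'])
for i in range(3): r.get_image('top');arc(4,.03,pr=False)"
```

```text
clock: 17.45
eef_pos: [0.7077, -0.0832, 0.1137]
tcp_rot: [2.621, -1.605, -0.115]
force: [-4.0, -0.1, -1.7]
grip_width: 0.172
t17.45 th 28.98 R 0.1189 z 0.1137 yawerr(th-bar) 2.04 T 0.141 Mz -0.076 F [-4.  -0.1 -1.7] tilt [-0.098 -0.017] j7 -1.14 g 15.0
[-0.02132919  0.74319889 -0.07552239]
t17.50 th 29.00 R 0.1189 z 0.1137 yawerr(th-bar) 2.06 T 0.216 Mz -0.038 F [-2.6  1.  -2. ] tilt [-0.098 -0.017] j7 -1.14 g 14.9
t17.55 th 29.00 R 0.1188 z 0.1136 yawerr(th-bar) 2.06 T 0.139 Mz -0.053 F [-2.8  0.3 -2.5] tilt [-0.098 -0.017] j7 -1.14 g 15.2
t17.60 th 29.00 R 0.1188 z 0.1136 yawerr(th-bar) 2.07 T 0.211 Mz -0.021 F [-3.   0.6 -1.5] tilt [-0.098 -0.017] j7 -1.14 g 15.0
```

```bash
python3 -m creep '[0,0,-0.3,0,0,0,0,-0.3,0,0,0,0,0,0,0]'; python3 -c "
from h import *
arc(4,.03,pr=False)
print(r.observe()['ft_torque'])
for i in range(3): r.get_image('top');arc(4,.03,pr=False)"
```

```text
clock: 17.9
eef_pos: [0.7147, -0.0797, 0.1135]
tcp_rot: [2.623, -1.607, -0.112]
force: [-1.1, 0.4, 0.0]
grip_width: 0.173
t17.90 th 28.83 R 0.1267 z 0.1135 yawerr(th-bar) 1.91 T -0.054 Mz -0.164 F [-1.1  0.4  0. ] tilt [-0.095 -0.016] j7 -1.14 g 15.1
[ 0.23400951  0.11859503 -0.16410866]
t17.95 th 28.83 R 0.1267 z 0.1136 yawerr(th-bar) 1.91 T -0.004 Mz -0.132 F [-0.2  1.  -1.4] tilt [-0.095 -0.016] j7 -1.14 g 14.8
t18.00 th 28.82 R 0.1266 z 0.1136 yawerr(th-bar) 1.90 T 0.013 Mz -0.171 F [-0.5  1.4 -2.1] tilt [-0.095 -0.016] j7 -1.14 g 15.0
t18.05 th 28.82 R 0.1265 z 0.1136 yawerr(th-bar) 1.91 T -0.015 Mz -0.117 F [ 1.1  1.5 -1.1] tilt [-0.095 -0.016] j7 -1.14 g 14.8
```

```bash
python3 -m creep '[0,0.35,0.05,0,0.035,0,0.35,0.05,0,0.035,0,0.35,0.03,0,0.03]'; python3 -c "
from h import *
arc(4,.03,Rr=.124)"
```

```text
clock: 18.35
eef_pos: [0.7188, -0.0887, 0.1138]
tcp_rot: [2.533, -1.745, -0.106]
force: [-1.0, 2.6, -1.6]
grip_width: 0.171
t18.35 th 24.34 R 0.1263 z 0.1138 yawerr(th-bar) 3.52 T 0.051 Mz -0.298 F [-1.   2.6 -1.6] tilt [-0.093 -0.014] j7 -1.22 g 14.9
[0,0.38,0.04,0,0.015,0,0.38,0.05,0,0.015,0,0.38,0.05,0,0.015,0,0.37,0.06,0,0.015]
```

```bash
python3 -m creep '[0,0.35,0.03,0,0.03,0,0.35,0.04,0,0.03,0,0.35,0.04,0,0.03]'; python3 -c "
from h import *
arc(4,.03,Rr=.124)";python3 -m creep '[0,0.35,0.03,0,0.03,0,0.35,0.04,0,0.03,0,0.35,0.04,0,0.03]'; python3 -c "
from h import *
arc(4,.03,Rr=.124)"
```

```text
clock: 18.65
eef_pos: [0.7222, -0.0981, 0.1138]
tcp_rot: [2.445, -1.866, -0.101]
force: [1.3, 2.8, -2.1]
grip_width: 0.167
t18.65 th 19.82 R 0.1260 z 0.1138 yawerr(th-bar) 4.56 T 0.100 Mz -0.182 F [ 1.3  2.8 -2.1] tilt [-0.091 -0.012] j7 -1.29 g 14.6
[0,0.38,0.02,0,0.01,0,0.38,0.03,0,0.01,0,0.38,0.04,0,0.01,0,0.37,0.05,0,0.01]
clock: 18.95
eef_pos: [0.7256, -0.1092, 0.1143]
tcp_rot: [2.351, -1.982, -0.091]
force: [1.8, 3.2, -1.7]
grip_width: 0.168
t18.95 th 14.56 R 0.1259 z 0.1143 yawerr(th-bar) 4.84 T 0.207 Mz -0.131 F [ 1.8  3.2 -1.7] tilt [-0.087 -0.012] j7 -1.36 g 14.6
[0,0.38,0.02,0,0.009,0,0.38,0.03,0,0.009,0,0.38,0.04,0,0.009,0,0.37,0.05,0,0.009]
```

```bash
python3 -m creep '[0,0.35,0.05,0,0.022,0,0.35,0.05,0,0.022,0,0.35,0.05,0,0.022]'; python3 -c "
from h import *
arc(4,.03,Rr=.124)";python3 -m creep '[0,0.35,0.05,0,0.025,0,0.35,0.05,0,0.025,0,0.35,0.05,0,0.025]'; python3 -c "
from h import *
arc(4,.03,Rr=.124)"
```

```text
clock: 19.25
eef_pos: [0.7278, -0.1192, 0.115]
tcp_rot: [2.28, -2.068, -0.083]
force: [4.1, 4.5, -2.6]
grip_width: 0.168
t19.25 th 9.87 R 0.1259 z 0.1150 yawerr(th-bar) 4.27 T 0.204 Mz -0.267 F [ 4.1  4.5 -2.6] tilt [-0.082 -0.01 ] j7 -1.41 g 14.6
[0,0.38,0.03,0,0.011,0,0.38,0.03,0,0.011,0,0.38,0.04,0,0.011,0,0.37,0.05,0,0.011]
clock: 19.55
eef_pos: [0.7293, -0.1294, 0.1158]
tcp_rot: [2.197, -2.16, -0.075]
force: [3.0, 3.7, -2.4]
grip_width: 0.174
t19.55 th 5.19 R 0.1261 z 0.1158 yawerr(th-bar) 4.21 T 0.229 Mz -0.198 F [ 3.   3.7 -2.4] tilt [-0.076 -0.008] j7 -1.47 g 15.1
[0,0.38,0.03,0,0.012,0,0.38,0.04,0,0.012,0,0.38,0.04,0,0.012,0,0.37,0.05,0,0.012]
```

```bash
python3 -m creep '[0,0.35,0.03,0.04,0.027,0,0.35,0.03,0.04,0.027,0,0.35,0.03,0.04,0.027]'; python3 -c "
from h import *
arc(4,.03,Rr=.124)";python3 -m creep '[0,0.35,0.03,0.04,0.027,0,0.35,0.03,0.04,0.027,0,0.35,0.03,0.04,0.027]'; python3 -c "
from h import *
arc(4,.03,Rr=.124)"
```

```text
clock: 19.85
eef_pos: [0.7294, -0.1378, 0.1152]
tcp_rot: [2.103, -2.255, -0.073]
force: [4.0, 4.0, -1.2]
grip_width: 0.174
t19.85 th 1.35 R 0.1258 z 0.1152 yawerr(th-bar) 5.33 T 0.256 Mz -0.239 F [ 4.   4.  -1.2] tilt [-0.074 -0.004] j7 -1.53 g 15.1
[0,0.38,0.01,0,0.007,0,0.38,0.02,0,0.007,0,0.38,0.03,0,0.007,0,0.37,0.04,0,0.007]
clock: 20.15
eef_pos: [0.729, -0.1449, 0.1151]
tcp_rot: [2.009, -2.344, -0.071]
force: [3.0, 4.9, -1.3]
grip_width: 0.17
t20.15 th -1.89 R 0.1254 z 0.1151 yawerr(th-bar) 6.89 T 0.612 Mz -0.011 F [ 3.   4.9 -1.3] tilt [-0.071  0.   ] j7 -1.59 g 14.8
[0,0.38,-0.01,0,-0.0,0,0.38,0.01,0,-0.0,0,0.37,0.02,0,-0.0,0,0.37,0.03,0,-0.0]
```

```bash
cat >> h.py <<'E'
def avg(n=6):
    T=[];FF=[];MZ=[]
    for i in range(n):
        r.get_image('top'); s=r.observe(); p=np.array(s['eef_pos']);q=p[:2]-C;F=np.array(s['force']);M=s['ft_torque'];T.append(q[0]*F[1]-q[1]*F[0]+M[2]);FF.append(F);MZ.append(M[2])
    print('Tavg %.3f +- %.3f'%(np.mean(T),np.std(T)/n**.5),np.round(np.mean(FF,0),2),'Mz %.3f'%np.mean(MZ)); arc(1,0,pr=False)
E
python3 -c "
from h import *
avg()"
```

```text
Tavg 0.427 +- 0.033 [ 3.19  3.97 -0.91] Mz -0.084
t20.45 th -2.06 R 0.1254 z 0.1151 yawerr(th-bar) 6.68 T 0.287 Mz -0.070 F [ 3.8  2.7 -1. ] tilt [-0.07 -0.  ] j7 -1.59 g 14.8
```

```bash
python3 -m creep '[0,0.3,0,0.02,0.01,0,0.3,0,0.02,0.01]'; python3 -c "
from h import *
avg(4)"
```

```text
clock: 20.65
eef_pos: [0.7288, -0.1473, 0.1153]
tcp_rot: [1.989, -2.365, -0.075]
force: [2.1, 5.2, -1.6]
grip_width: 0.174
Tavg 0.556 +- 0.016 [ 2.4   5.52 -1.3 ] Mz -0.151
t20.85 th -3.04 R 0.1253 z 0.1152 yawerr(th-bar) 6.80 T 0.579 Mz -0.118 F [ 2.6  5.4 -1.4] tilt [-0.07   0.004] j7 -1.60 g 14.9
```

```bash
python3 -m creep '[0,0.35,0,0.02,0.01,0,0.35,0,0.02,0.01]'; python3 -c "
from h import *
avg(4)"
```

```text
clock: 21.05
eef_pos: [0.7286, -0.1492, 0.1153]
tcp_rot: [1.97, -2.386, -0.08]
force: [2.4, 6.0, -1.8]
grip_width: 0.172
Tavg 0.606 +- 0.034 [ 3.13  5.96 -1.13] Mz -0.165
t21.25 th -3.93 R 0.1252 z 0.1153 yawerr(th-bar) 6.98 T 0.716 Mz -0.163 F [ 2.9  6.8 -1.2] tilt [-0.068  0.01 ] j7 -1.61 g 14.9
```

```bash
python3 -m creep '[0,0.45,0,0.02,0.01,0,0.45,0,0.02,0.01]'; python3 -c "
from h import *
avg(4)"
```

```text
clock: 21.45
eef_pos: [0.7283, -0.1514, 0.1155]
tcp_rot: [1.953, -2.409, -0.087]
force: [2.8, 6.3, -1.2]
grip_width: 0.172
Tavg 0.662 +- 0.022 [ 3.27  7.31 -1.13] Mz -0.285
t21.65 th -4.98 R 0.1252 z 0.1155 yawerr(th-bar) 6.96 T 0.606 Mz -0.259 F [ 3.5  6.6 -0.7] tilt [-0.066  0.018] j7 -1.62 g 15.1
```

```bash
python3 -m creep '[0,0.5,0,0.02,0.03,0,0.5,0,0.02,0.03]'; python3 -c "
from h import *
avg(4)"
```

```text
clock: 21.85
eef_pos: [0.7277, -0.1551, 0.1156]
tcp_rot: [1.885, -2.467, -0.092]
force: [2.6, 5.5, -1.2]
grip_width: 0.173
Tavg 0.715 +- 0.039 [ 3.31  5.85 -1.97] Mz -0.059
t22.05 th -6.81 R 0.1248 z 0.1156 yawerr(th-bar) 8.42 T 0.622 Mz -0.096 F [ 2.8  5.5 -1.2] tilt [-0.064  0.025] j7 -1.66 g 14.9
```

```bash
python3 -m creep '[0,0.55,0,0.02,0.02,0,0.55,0,0.02,0.02]'; python3 -c "
from h import *
avg(4)"
```

```text
clock: 22.25
eef_pos: [0.7269, -0.1591, 0.1157]
tcp_rot: [1.844, -2.506, -0.097]
force: [4.7, 7.6, -2.0]
grip_width: 0.173
Tavg 0.749 +- 0.046 [ 3.99  6.71 -2.07] Mz -0.153
t22.45 th -8.68 R 0.1247 z 0.1158 yawerr(th-bar) 8.67 T 0.700 Mz -0.178 F [ 4.4  6.5 -2.2] tilt [-0.06   0.032] j7 -1.68 g 15.0
```

```bash
python3 -m creep '[0,0.6,0,0.02,0.025,0,0.6,0,0.02,0.025]'; python3 -c "
from h import *
avg(4)"
```

```text
clock: 22.65
eef_pos: [0.7261, -0.1631, 0.1159]
tcp_rot: [1.789, -2.554, -0.103]
force: [4.2, 7.5, -2.0]
grip_width: 0.167
Tavg 0.938 +- 0.054 [ 4.31  7.52 -2.29] Mz -0.080
t22.85 th -10.48 R 0.1244 z 0.1160 yawerr(th-bar) 9.51 T 0.938 Mz -0.061 F [ 5.3  7.2 -3.2] tilt [-0.056  0.041] j7 -1.71 g 14.9
```

```bash
python3 -c "
from h import *
avg(3)"; python3 -m creep '[0,-0.15,0,0,0]'; python3 -c "
from h import *
avg(2)"; python3 -m creep '[0,-0.2,0,0,0]'; python3 -c "
from h import *
avg(3)"
```

```text
Tavg 0.828 +- 0.019 [ 4.23  6.65 -1.27] Mz -0.082
t23.00 th -10.49 R 0.1244 z 0.1160 yawerr(th-bar) 9.50 T 0.875 Mz -0.064 F [ 4.1  6.9 -0.5] tilt [-0.056  0.041] j7 -1.71 g 14.8
clock: 23.1
eef_pos: [0.7266, -0.1612, 0.1161]
tcp_rot: [1.791, -2.552, -0.103]
force: [1.9, 1.4, -2.1]
grip_width: 0.172
Tavg 0.834 +- 0.045 [ 2.08  4.34 -1.33] Mz 0.258
t23.20 th -9.39 R 0.1247 z 0.1160 yawerr(th-bar) 10.50 T 0.897 Mz 0.258 F [ 2.5  4.8 -1. ] tilt [-0.056  0.041] j7 -1.71 g 14.8
clock: 23.3
eef_pos: [0.7269, -0.1602, 0.116]
tcp_rot: [1.791, -2.55, -0.102]
force: [0.5, 1.3, -1.9]
grip_width: 0.172
Tavg 0.683 +- 0.006 [ 1.35  1.69 -2.05] Mz 0.449
t23.45 th -8.89 R 0.1248 z 0.1160 yawerr(th-bar) 11.00 T 0.670 Mz 0.459 F [ 1.2  1.5 -1.8] tilt [-0.057  0.04 ] j7 -1.71 g 15.0
```

```bash
python3 -m creep '[0,-0.05,0,0,-0.04,0,-0.05,0,0,-0.04]'; python3 -c "
from h import *
avg(3)"
```

```text
clock: 23.65
eef_pos: [0.7277, -0.1574, 0.1161]
tcp_rot: [1.894, -2.482, -0.108]
force: [3.1, 6.4, -1.2]
grip_width: 0.168
Tavg 0.523 +- 0.044 [ 2.67  5.76 -1.13] Mz -0.235
t23.80 th -7.31 R 0.1252 z 0.1161 yawerr(th-bar) 8.08 T 0.471 Mz -0.214 F [ 2.4  5.2 -0.8] tilt [-0.056  0.045] j7 -1.64 g 15.1
```

```bash
python3 -m creep '[0,-0.25,0,0,-0.01]'; python3 -c "
from h import *
avg(2)"; python3 -m creep '[0,-0.15,0,0,-0.01]'; python3 -c "
from h import *
avg(2)"
```

```text
clock: 23.9
eef_pos: [0.7284, -0.154, 0.1162]
tcp_rot: [1.905, -2.475, -0.11]
force: [2.1, 2.8, -1.1]
grip_width: 0.169
Tavg 0.518 +- 0.019 [ 1.12  3.36 -2.17] Mz 0.084
t24.00 th -5.87 R 0.1254 z 0.1161 yawerr(th-bar) 8.94 T 0.545 Mz 0.036 F [ 1.4  3.9 -2.1] tilt [-0.056  0.045] j7 -1.64 g 15.0
clock: 24.1
eef_pos: [0.7286, -0.1528, 0.1161]
tcp_rot: [1.918, -2.464, -0.11]
force: [2.0, 2.2, -0.8]
grip_width: 0.173
Tavg 0.498 +- 0.073 [ 2.4   2.81 -2.08] Mz 0.119
t24.20 th -5.38 R 0.1255 z 0.1161 yawerr(th-bar) 8.86 T 0.395 Mz 0.128 F [ 2.   1.9 -2.7] tilt [-0.056  0.045] j7 -1.63 g 15.2
```

```bash
python3 -m creep '[0,-0.2,0,0,-0.03]'; python3 -c "
from h import *
avg(2)"; python3 -m creep '[0,-0.2,0,0,-0.03]'; python3 -c "
from h import *
avg(2)"
```

```text
clock: 24.3
eef_pos: [0.729, -0.151, 0.1161]
tcp_rot: [1.956, -2.435, -0.11]
force: [1.4, 3.9, -2.9]
grip_width: 0.167
Tavg 0.409 +- 0.028 [ 1.24  3.16 -1.6 ] Mz 0.001
t24.40 th -4.36 R 0.1258 z 0.1161 yawerr(th-bar) 8.11 T 0.448 Mz 0.003 F [ 1.4  3.4 -0.9] tilt [-0.057  0.045] j7 -1.61 g 15.1
clock: 24.5
eef_pos: [0.7295, -0.1485, 0.1161]
tcp_rot: [1.995, -2.406, -0.112]
force: [1.9, 4.3, -0.7]
grip_width: 0.177
Tavg 0.374 +- 0.008 [ 1.39  3.23 -2.07] Mz -0.042
t24.60 th -3.19 R 0.1262 z 0.1162 yawerr(th-bar) 7.49 T 0.362 Mz -0.063 F [ 1.4  3.3 -1.9] tilt [-0.057  0.046] j7 -1.58 g 14.8
```

```bash
python3 -m creep '[0,-0.2,0,0,-0.03]'; python3 -c "
from h import *
avg(2)"; python3 -m creep '[0,-0.2,0,0,-0.03]'; python3 -c "
from h import *
avg(2)"
```

```text
clock: 24.7
eef_pos: [0.73, -0.1458, 0.1163]
tcp_rot: [2.034, -2.375, -0.112]
force: [2.4, 3.6, -1.7]
grip_width: 0.172
Tavg 0.142 +- 0.016 [ 2.05  2.59 -1.65] Mz -0.195
t24.80 th -2.00 R 0.1266 z 0.1163 yawerr(th-bar) 6.89 T 0.164 Mz -0.198 F [ 2.1  2.8 -1.7] tilt [-0.056  0.046] j7 -1.56 g 14.9
clock: 24.9
eef_pos: [0.7305, -0.1433, 0.1164]
tcp_rot: [2.072, -2.344, -0.113]
force: [1.7, 3.9, -1.6]
grip_width: 0.175
Tavg 0.234 +- 0.090 [ 1.18  4.03 -1.65] Mz -0.280
t25.00 th -0.83 R 0.1270 z 0.1164 yawerr(th-bar) 6.25 T 0.107 Mz -0.293 F [ 0.9  3.1 -1.1] tilt [-0.056  0.047] j7 -1.53 g 14.8
```

```bash
python3 -m creep '[0,0,-0.5,0,0,0,0,-0.5,0,0,0,0,-0.6,0,0,0,0,-0.8,0,0]'; python3 -c "
from h import *
avg(1)"
```

```text
clock: 25.4
eef_pos: [0.75, -0.1467, 0.1134]
tcp_rot: [2.065, -2.337, -0.126]
force: [0.6, -0.2, -1.6]
grip_width: 0.175
Tavg 0.010 +- 0.000 [ 2.31 -0.01 -0.94] Mz -0.004
t25.45 th -2.64 R 0.1478 z 0.1131 yawerr(th-bar) 4.53 T 0.010 Mz -0.004 F [ 2.3 -0.  -0.9] tilt [-0.067  0.045] j7 -1.53 g 14.9
```

```bash
python3 -m creep '[0,0,-1.2,-0.8,0,0,-0.5,-1.2,-1.2,-0.06,0,-1,-0.8,-1.2,-0.12,0,-1.5,0,-1.2,-0.12]'; python3 -c "
from h import *
st();plan([.69,.03,.16],np.radians(88.4)-0.0,0,step=2.5,turn=.12)"
```

```text
clock: 25.85
eef_pos: [0.7874, -0.1368, 0.1537]
tcp_rot: [2.392, -1.998, -0.112]
force: [-0.4, 0.0, 0.3]
grip_width: 0.171
t 25.85 p [ 0.7874 -0.1368  0.1537] yaw -79.82 F [-0.44  0.    0.29] M [-0.008 -0.169  0.014] g 14.9 j [ 0.17  0.77 -0.08  1.17  0.03  1.28 -1.29]
N 25 D 19.331016168953557 dyaw 2.9359998545568624
[0,-0.73,0.27,-0.03,-0.117,0,-0.75,0.18,-0.03,-0.117,0,-0.77,0.09,-0.03,-0.117,0,-0.77,-0.0,-0.03,-0.117,0,-0.77,-0.09,-0.03,-0.117,0,-0.75,-0.18,-0.03,-0.117,0,-0.72,-0.27,-0.03,-0.117,0,-0.69,-0.35,-0.03,-0.117,0,-0.64,-0.43,-0.03,-0.117,0,-0.59,-0.5,-0.03,-0.117]
```

```bash
python3 -m creep '[0,-0.8,0,-0.1,-0.13,0,-0.9,0,-0.1,-0.13,0,-0.9,0,-0.1,-0.13,0,-0.9,-0.1,-0.1,-0.13,0,-0.9,-0.2,-0.1,-0.13,0,-0.9,-0.3,0,-0.13,0,-0.9,-0.3,0,-0.13,0,-0.8,-0.5,0,-0.13,0,-0.8,-0.6,0,-0.13,0,-0.8,-0.6,0,-0.13]'; python3 -c "
from h import *
s=st();print(R.from_rotvec(s['tcp_rot']).as_matrix()[:,2]);plan([.69,.03,.16],np.radians(88.4)-0.0,0,step=2.5,turn=.12)"
```

```text
clock: 26.85
eef_pos: [0.7498, -0.081, 0.1656]
tcp_rot: [3.132, -0.076, -0.082]
force: [-0.1, 0.4, -1.3]
grip_width: 0.175
t 26.85 p [ 0.7498 -0.081   0.1656] yaw -2.79 F [-0.09  0.41 -1.29] M [ 0.009 -0.174  0.055] g 15.2 j [ 0.27  0.7  -0.38  1.31  0.26  1.23 -0.18]
[-0.05232386 -0.00634167 -0.99861003]
N 14 D 12.624911850306244 dyaw 1.5915620989966346
[0,-0.47,-0.77,0.04,-0.114,0,-0.37,-0.82,0.04,-0.114,0,-0.28,-0.86,0.04,-0.114,0,-0.18,-0.88,0.04,-0.114,0,-0.08,-0.9,0.04,-0.114,0,0.02,-0.9,0.04,-0.114,0,0.13,-0.89,0.04,-0.114,0,0.23,-0.87,0.04,-0.114,0,0.32,-0.84,0.04,-0.114,0,0.42,-0.8,0.04,-0.114]
```

```bash
python3 -m creep '[0,-0.5,-0.9,0,-0.13,0,-0.4,-1,0,-0.13,0,-0.3,-1,0,-0.13,0,-0.2,-1,0,-0.13,0,-0.1,-1,0,-0.13,0,0,-1,0,-0.13,0,0.2,-1,0,-0.13,0,0.3,-1,0,-0.13,0,0.4,-0.9,0,-0.13,0,0.4,-0.9,0,-0.13]'; python3 -c "
from h import *
s=st();print(R.from_rotvec(s['tcp_rot']).as_matrix()[:,2]);plan([.67,.02,.15],np.radians(88.4)-0.0,0,step=2.5,turn=.12)"
```

```text
clock: 27.85
eef_pos: [0.7016, -0.0216, 0.1658]
tcp_rot: [2.506, 1.881, -0.084]
force: [0.1, 0.9, -1.4]
grip_width: 0.173
t 27.85 p [ 0.7016 -0.0216  0.1658] yaw 73.8 F [ 0.06  0.88 -1.45] M [ 0.186 -0.141  0.026] g 15.1 j [ 0.38  0.68 -0.69  1.46  0.47  1.22  0.9 ]
[-0.03858864 -0.03796039 -0.99853389]
N 3 D 5.461978035876516 dyaw 0.25474718562420495
[0,1.04,-1.4,0.53,-0.085,0,1.15,-1.31,0.53,-0.085,0,1.26,-1.2,0.53,-0.085]
```

```bash
python3 -m creep '[0,1,-1.4,0.5,-0.085,0,1.1,-1.3,0.5,-0.085,0,1.2,-1.2,0.4,-0.085,0,0,0,0,0,0,0,0,0,0]'; python3 - <<'E'
from h import *
s=st();print(R.from_rotvec(s['tcp_rot']).as_matrix()[:,2])
im=snap('wrist','w10'); cal=r.get_calibration('wrist'); np.savez('w10.npz',**{k:np.array(cal[k]) for k in('mtx','extrinsics')})
u=unwrap('wrist',im,(.6047,-.1407),0,180,cal)
im2=snap('scene','s10'); u2=unwrap('scene',im2,(.6037,-.1395),-40,140)
cv2.imwrite('pics/u10.png',np.vstack([cv2.normalize(u,None,0,400,cv2.NORM_MINMAX),cv2.normalize(u2,None,0,400,cv2.NORM_MINMAX)]))
x=cv2.resize(im2[60:340,150:400],None,fx=2.1,fy=2.1,interpolation=cv2.INTER_CUBIC); cv2.imwrite('pics/s10z.png',np.clip(x*1.3,0,255).astype(np.uint8))
E
```

```text
clock: 28.35
eef_pos: [0.6733, 0.0066, 0.1507]
tcp_rot: [2.241, 2.18, -0.09]
force: [0.5, -0.1, -0.9]
grip_width: 0.172
t 28.35 p [0.6733 0.0066 0.1507] yaw 88.47 F [ 0.46 -0.12 -0.94] M [ 0.122 -0.16   0.028] g 15.0 j [ 0.39  0.66 -0.75  1.55  0.52  1.17  1.06]
[-0.03137063 -0.04980383 -0.99826623]
```

View pics/w10.png

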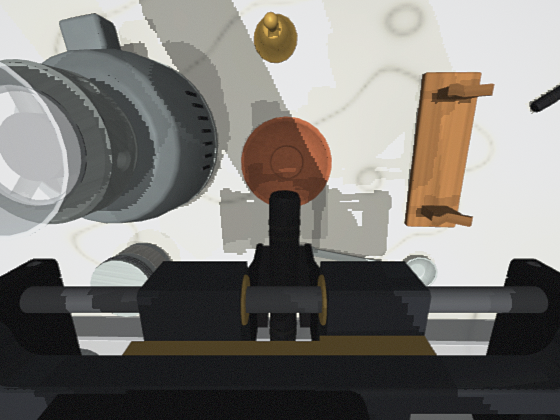

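View pics/u10.png

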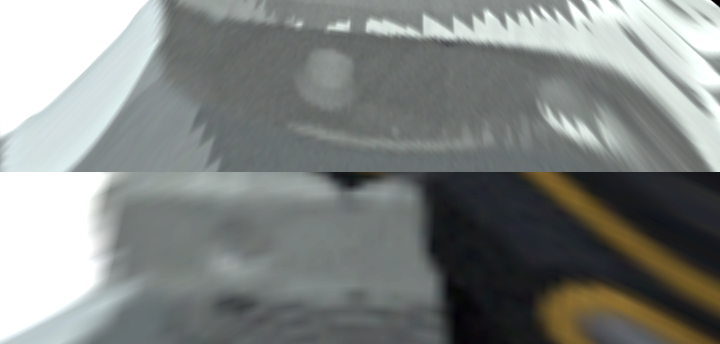

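View pics/s10z.png

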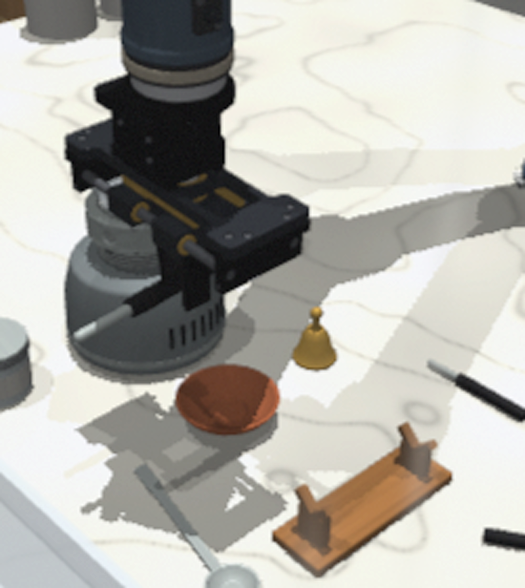

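```bash
python3 - <<'E'
from h import *
from scipy.optimize import least_squares
np.set_printoptions(precision=4,suppress=True)
s=r.observe();p=np.array(s['eef_pos']);A=R.from_rotvec(s['tcp_rot']).as_matrix()
g=p-A[:,2]*.019
for pitch in (-.15,-.1,-.05,0,.05):
    b=A[:,1]*np.cos(pitch)-A[:,2]*np.sin(pitch)
    print(pitch,'world pitch %.3f'%b[2],[np.round(proj('scene',(g+b*l)[None])[0],1) for l in(.098,.05,.085,-.05)])
# hole angle same-method fit w5 and w10
for nm,obs in(('w5',[(108.7,191.2),(67,112)]),):
    pass
im=cv2.imread('pics/w10.png'); a=cv2.resize(im[40:230,0:160],None,fx=4,fy=4,interpolation=cv2.INTER_CUBIC)[:600]
cv2.imwrite('pics/z10.png',np.clip(a*1.5,0,255).astype(np.uint8))
for nm in('w5','w10'):
    c=dict(np.load(nm+'.npz')); im=cv2.imread('pics/%s.png'%nm)
    u=unwrap('wrist',im,(.6040,-.1408),40,180,c); cv2.imwrite('pics/uu_%s.png'%nm,cv2.normalize(u,None,0,400,cv2.NORM_MINMAX))
cv2.imwrite('pics/uu.png',np.vstack([cv2.imread('pics/uu_w5.png'),cv2.imread('pics/uu_w10.png')]))
E
```

```text
-0.15 world pitch -0.179 [array([187.2, 224.8], dtype=float32), array([212.4, 208.3], dtype=float32), array([194.1, 220.3], dtype=float32), array([260.7, 176.7], dtype=float32)]
-0.1 world pitch -0.130 [array([186.5, 222.5], dtype=float32), array([212.1, 207.2], dtype=float32), array([193.6, 218.3], dtype=float32), array([260.9, 177.8], dtype=float32)]
-0.05 world pitch -0.080 [array([186.1, 220.2], dtype=float32), array([211.9, 205.9], dtype=float32), array([193.2, 216.2], dtype=float32), array([261., 179.], dtype=float32)]
0 world pitch -0.030 [array([185.7, 217.7], dtype=float32), array([211.8, 204.7], dtype=float32), array([192.9, 214.1], dtype=float32), array([261. , 180.2], dtype=float32)]
0.05 world pitch 0.020 [array([185.5, 215.1], dtype=float32), array([211.7, 203.4], dtype=float32), array([192.8, 211.8], dtype=float32), array([260.9, 181.5], dtype=float32)]
```

View pics/uu.png

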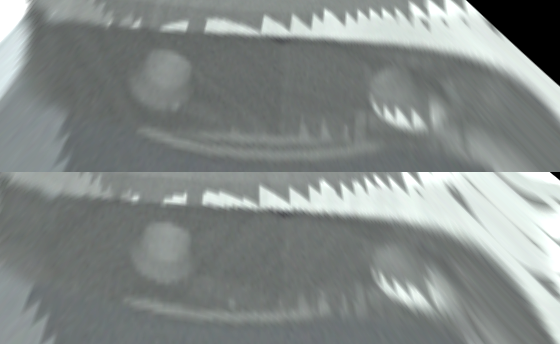

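```bash
python3 - <<'E'
from h import *
im=cv2.imread('pics/s10.png'); cv2.imwrite('pics/s10y.png',np.clip(cv2.resize(im[150:250,170:290],None,fx=5,fy=5,interpolation=cv2.INTER_CUBIC)*1.4,0,255).astype(np.uint8))
E
```

```text
(no output)
```

View pics/s10y.png

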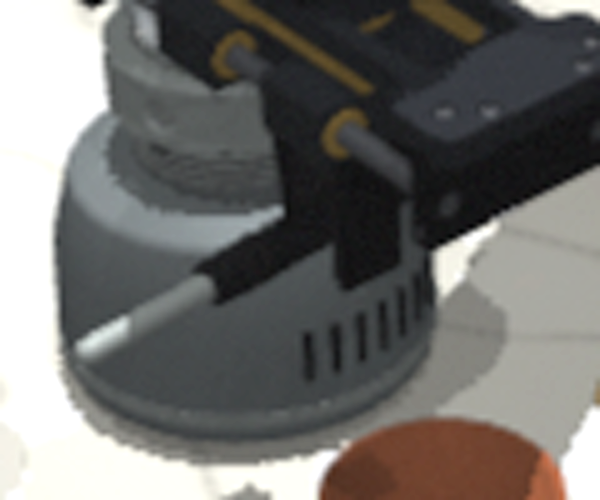

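```bash
python3 -c "
from h import *
plan([.60,.035,.14],np.radians(80),0,step=2.5)"
```

```text
N 4 D 7.902144264425452 dyaw -0.14794393285373797
[0,0.65,-1.85,0.27,0.037,0,0.58,-1.87,0.27,0.037,0,0.51,-1.89,0.27,0.037,0,0.44,-1.91,0.27,0.037]
```

```bash
python3 -m creep '[0,0.65,-1.9,0.2,0.037,0,0.6,-1.9,0.2,0.037,0,0.5,-1.9,0.2,0.037,0,0.4,-1.9,0.2,0.037]'; python3 -c "
from h import *
plan([.483,-.038,.122],np.radians(49.8),0,step=2)"
```

```text
clock: 28.85
eef_pos: [0.6035, 0.0293, 0.144]
tcp_rot: [2.409, 1.979, -0.08]
force: [0.2, 0.3, -1.3]
grip_width: 0.175
N 7 D 13.977030675575344 dyaw -0.506391898182387
[0,-1.28,-1.5,0.31,0.072,0,-1.38,-1.41,0.31,0.072,0,-1.48,-1.3,0.31,0.072,0,-1.57,-1.19,0.31,0.072,0,-1.65,-1.07,0.31,0.072,0,-1.73,-0.95,0.31,0.072,0,-1.79,-0.83,0.31,0.072]
```

```bash
python3 -m creep '[0,-1.2,-1.5,0.3,0.072,0,-1.3,-1.4,0.3,0.072,0,-1.4,-1.3,0.2,0.072,0,-1.5,-1.2,0.2,0.072,0,-1.6,-1.1,0.2,0.072,0,-1.7,-1,0.2,0.072,0,-1.7,-0.8,0.2,0.072,0,0,0,0,0]'; cat >> h.py <<'E'
def tipz():
    s=r.observe();p=np.array(s['eef_pos']);A=R.from_rotvec(s['tcp_rot']).as_matrix();g=p-A[:,2]*.019
    b=A[:,1]*np.cos(-.04)-A[:,2]*np.sin(-.04); print('mid',np.round(g,4),'tip',np.round(g+.098*b,4),'pitch %.3f'%b[2]); return g,b
E
python3 - <<'E'
from h import *
st();tipz();plan([.483,-.038,.122],np.radians(49.8),0,step=2)
im=snap('scene','s11');x=cv2.resize(im[110:250,160:330],None,fx=4,fy=4,interpolation=cv2.INTER_CUBIC); cv2.imwrite('pics/s11z.png',np.clip(x*1.4,0,255).astype(np.uint8))
g,b=tipz()
for l in (.098,.05): print(proj('scene',(g+b*l)[None]))
E
```

```text
clock: 29.65
eef_pos: [0.4845, -0.0401, 0.1369]
tcp_rot: [2.831, 1.257, -0.055]
force: [0.5, -0.9, -1.1]
grip_width: 0.175
t 29.65 p [ 0.4845 -0.0401  0.1369] yaw 47.86 F [ 0.49 -0.92 -1.1 ] M [ 0.093 -0.173  0.029] g 15.2 j [ 0.51  0.35 -0.67  2.03  0.34  0.89  0.49]
mid [ 0.4848 -0.0391  0.1558] tip [ 0.5574 -0.1049  0.1544] pitch -0.015
N 1 D 1.50896958366916 dyaw 0.033793313691495186
[0,0.05,-0.26,1.49,-0.034]
mid [ 0.4865 -0.0383  0.1563] tip [ 0.5593 -0.104   0.155 ] pitch -0.014
[[245.546   151.33678]]
[[271.28284 150.9266 ]]
```

View pics/s11z.png

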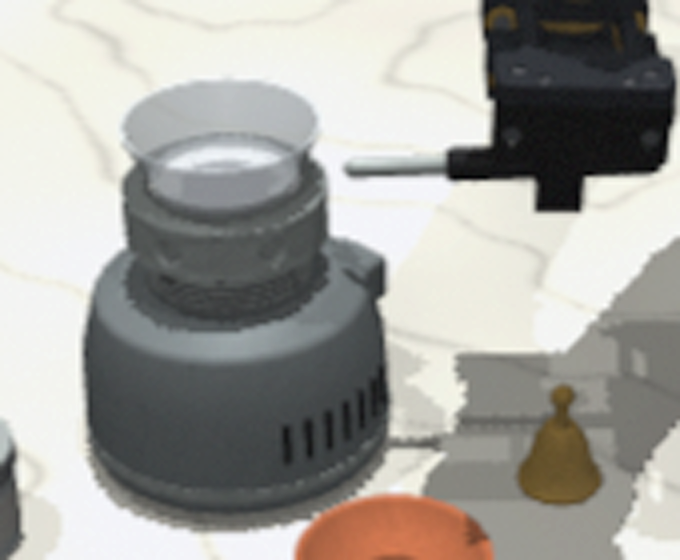

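```bash
python3 -c "
from h import *
plan([.4835,-.0382,.116],np.radians(49.8),0,step=.8)"
```

```text
N 3 D 2.1554751592978607 dyaw 0.03192546299581034
[0,-0.04,-0.09,0.71,-0.011,0,-0.03,-0.09,0.71,-0.011,0,-0.03,-0.1,0.71,-0.011]
```

```bash
python3 -m creep '[0,0,-0.1,0.7,-0.011,0,0,-0.1,0.7,-0.011,0,0,-0.1,0.7,-0.011,0,0,0,0,0]'; python3 -c "
from h import *
st();tipz();plan([.4835,-.0382,.116],np.radians(49.8),0,step=.8)
p=np.array(r.observe()['eef_pos'][:2]);q=C-p;print(np.degrees(np.arctan2(q[1],q[0])),np.hypot(*q))"
```

```text
clock: 30.1
eef_pos: [0.4878, -0.0371, 0.1153]
tcp_rot: [2.806, 1.315, -0.044]
force: [-0.2, -1.0, -1.9]
grip_width: 0.172
t 30.1 p [ 0.4878 -0.0371  0.1153] yaw 50.17 F [-0.16 -0.98 -1.91] M [ 0.113 -0.076  0.023] g 15.0 j [ 0.5   0.38 -0.66  2.04  0.38  0.84  0.49]
mid [ 0.488  -0.0362  0.1343] tip [ 0.5632 -0.099   0.133 ] pitch -0.013
N 1 D 0.4518692653191368 dyaw -0.006537669030134197
[0,-0.36,-0.26,-0.07,0.007]
-41.82253617262641 0.15547984225135478
```

```bash
python3 -m creep '[0,-0.35,0,0,0.007,0,0,0,0,0,0,0,0.5,0,0,0,0,0.5,0,0,0,0,0.4,0,0]'; python3 -c "
from h import *
st();tipz();arc(1,0,pr=False)"
```

```text
clock: 30.6
eef_pos: [0.4972, -0.0487, 0.1157]
tcp_rot: [2.81, 1.307, -0.044]
force: [-1.6, 0.0, -0.2]
grip_width: 0.172
t 30.6 p [ 0.4972 -0.0487  0.1157] yaw 49.86 F [-1.59  0.05 -0.15] M [ 0.147  0.108 -0.104] g 15.0 j [ 0.51  0.39 -0.65  2.02  0.38  0.85  0.51]
mid [ 0.4973 -0.0478  0.1346] tip [ 0.5722 -0.111   0.1333] pitch -0.013
t30.60 th 139.16 R 0.1408 z 0.1157 yawerr(th-bar) -0.70 T 0.037 Mz -0.104 F [-1.6  0.  -0.2] tilt [-0.008 -0.05 ] j7 0.51 g 15.0
```

```bash
python3 -m creep '[0,0,0.4,0,0,0,0,0.4,0,0,0,0,0.4,0,0,0,0,0.4,0,0,0,0,0,0,0]'; python3 - <<'E'
from h import *
tipz();arc(1,0,pr=False);avg(3)
im=snap('scene','s12');x=cv2.resize(im[110:250,160:330],None,fx=4,fy=4,interpolation=cv2.INTER_CUBIC); cv2.imwrite('pics/s12z.png',np.clip(x*1.4,0,255).astype(np.uint8))
g,b=tipz()
for l in (.098,.05): print(proj('scene',(g+b*l)[None]))
E
```

```text
clock: 31.1
eef_pos: [0.5111, -0.0611, 0.1165]
tcp_rot: [2.811, 1.304, -0.043]
force: [0.1, -1.1, -0.6]
grip_width: 0.172
mid [ 0.5113 -0.0601  0.1354] tip [ 0.586  -0.1235  0.1342] pitch -0.013
t31.10 th 139.27 R 0.1221 z 0.1165 yawerr(th-bar) -0.47 T 0.065 Mz -0.032 F [ 0.1 -1.1 -0.6] tilt [-0.007 -0.051] j7 0.53 g 15.0
Tavg 0.032 +- 0.044 [ 0.15 -0.78 -0.92] Mz -0.029
t31.25 th 139.27 R 0.1227 z 0.1165 yawerr(th-bar) -0.51 T 0.129 Mz -0.030 F [-0.6 -1.2 -0.9] tilt [-0.008 -0.051] j7 0.53 g 14.5
mid [ 0.5108 -0.0597  0.1355] tip [ 0.5856 -0.123   0.1342] pitch -0.013
[[228.58514 162.04393]]
[[254.14127 161.2236 ]]
```

View pics/s12z.png

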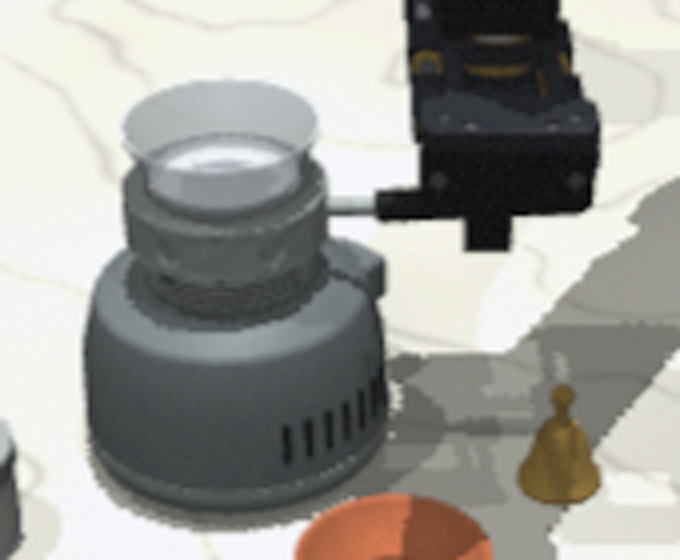

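```bash
python3 -m creep '[0,0.3,0.02,0,0.02,0,0.3,0.02,0,0.02]'; python3 -c "
from h import *
avg(3)"; python3 -m creep '[0,0.3,0.02,0,0.02,0,0.3,0.02,0,0.02]'; python3 -c "
from h import *
avg(3)"
```

```text
clock: 31.5
eef_pos: [0.5136, -0.057, 0.116]
tcp_rot: [2.838, 1.242, -0.047]
force: [-1.6, -2.0, -0.1]
grip_width: 0.172
Tavg 0.086 +- 0.025 [-1.96 -1.87 -0.09] Mz -0.247
t31.65 th 136.99 R 0.1230 z 0.1159 yawerr(th-bar) -0.37 T 0.028 Mz -0.268 F [-2.1 -1.3 -0.5] tilt [-0.01  -0.052] j7 0.48 g 14.6
clock: 31.85
eef_pos: [0.5166, -0.0537, 0.1152]
tcp_rot: [2.863, 1.181, -0.052]
force: [-3.0, -2.8, 0.8]
grip_width: 0.172
Tavg 0.162 +- 0.046 [-3.71 -2.97  0.24] Mz -0.420
t32.00 th 134.95 R 0.1232 z 0.1152 yawerr(th-bar) 0.04 T 0.271 Mz -0.399 F [-4.4 -3.3 -0.4] tilt [-0.014 -0.053] j7 0.43 g 14.7
```

```bash
python3 -m creep '[0,0.3,0.02,-0.03,0.04,0,0.3,0.02,-0.03,0.04]'; python3 -c "
from h import *
avg(3)"; python3 -m creep '[0,0.35,0.02,-0.03,0.03,0,0.35,0.02,-0.03,0.03]'; python3 -c "
from h import *
avg(3)"
```

```text
clock: 32.2
eef_pos: [0.5207, -0.0497, 0.1152]
tcp_rot: [2.908, 1.064, -0.05]
force: [-3.9, -3.0, 0.0]
grip_width: 0.171
Tavg 0.214 +- 0.028 [-3.87 -2.25  0.25] Mz -0.326
t32.35 th 132.31 R 0.1232 z 0.1152 yawerr(th-bar) 1.99 T 0.144 Mz -0.324 F [-3.1 -2.2  0.6] tilt [-0.015 -0.053] j7 0.35 g 14.8
clock: 32.55
eef_pos: [0.5247, -0.0464, 0.115]
tcp_rot: [2.936, 0.98, -0.054]
force: [-4.1, -2.6, 0.4]
grip_width: 0.175
Tavg 0.407 +- 0.013 [-4.86 -2.48  0.37] Mz -0.248
t32.70 th 129.86 R 0.1232 z 0.1150 yawerr(th-bar) 2.91 T 0.437 Mz -0.222 F [-5.1 -2.2  0. ] tilt [-0.018 -0.054] j7 0.29 g 15.1
```

```bash
python3 - <<'E'
from h import *
im=snap('scene','s13'); o=[]
for n in('scene0','s8','s12','s13'):
    u=unwrap('scene',cv2.imread('pics/%s.png'%n),(.6037,-.1395),-40,140,z0=.118,z1=.15).astype(float)
    u=cv2.GaussianBlur(u,(0,0),5); u=(u-u[:, 150:600].mean())*5+128; o.append(np.clip(u,0,255).astype(np.uint8))
cv2.imwrite('pics/u13.png',np.vstack(o))
x=cv2.resize(im[110:250,160:330],None,fx=4,fy=4,interpolation=cv2.INTER_CUBIC); cv2.imwrite('pics/s13z.png',np.clip(x*1.4,0,255).astype(np.uint8))
g,b=tipz()
E
```

```text
mid [ 0.5251 -0.0452  0.134 ] tip [ 0.584  -0.1235  0.1332] pitch -0.008
```

View pics/u13.png

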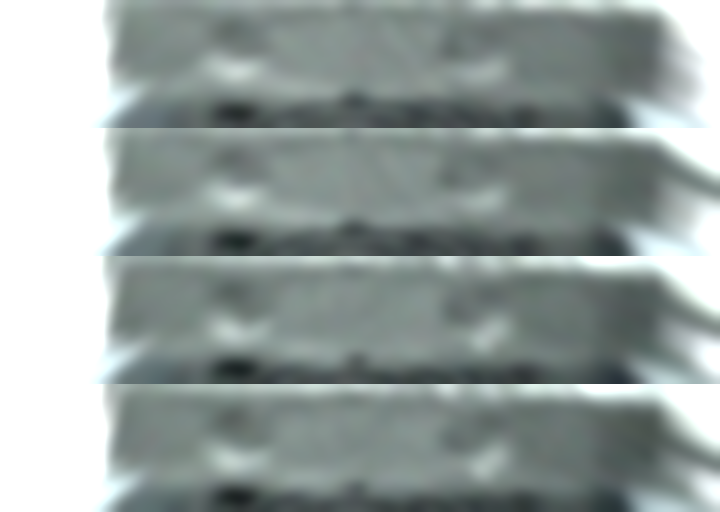

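View pics/s13z.png

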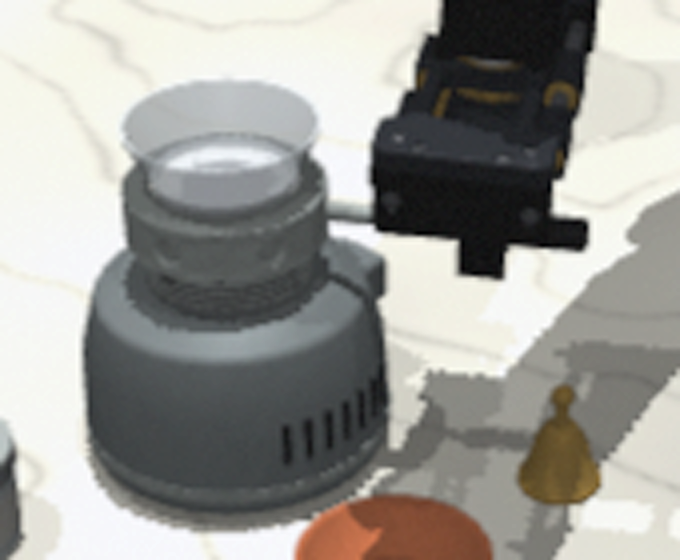

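```bash
python3 -m creep '[0,0.4,0,-0.03,0.03,0,0.4,0,-0.03,0.03]'; python3 -c "
from h import *
avg(3);tipz()"; python3 -m creep '[0,0.45,0,-0.03,0.03,0,0.45,0,-0.03,0.03]'; python3 -c "
from h import *
avg(3);tipz()"
```

```text
clock: 32.95
eef_pos: [0.5287, -0.043, 0.1145]
tcp_rot: [2.962, 0.894, -0.06]
force: [-4.6, -3.0, 1.1]
grip_width: 0.173
Tavg 0.568 +- 0.070 [-5.32 -2.73  0.29] Mz -0.157
t33.10 th 127.36 R 0.1233 z 0.1145 yawerr(th-bar) 3.74 T 0.423 Mz -0.182 F [-4.7 -1.9  0.1] tilt [-0.023 -0.056] j7 0.23 g 14.9
mid [ 0.5293 -0.0417  0.1334] tip [ 0.5836 -0.1233  0.1329] pitch -0.006
clock: 33.3
eef_pos: [0.5331, -0.0397, 0.1137]
tcp_rot: [2.984, 0.808, -0.069]
force: [-5.6, -3.0, 0.9]
grip_width: 0.172
Tavg 0.677 +- 0.032 [-5.69 -3.21  1.25] Mz -0.124
t33.45 th 124.80 R 0.1233 z 0.1137 yawerr(th-bar) 4.48 T 0.741 Mz -0.087 F [-5.6 -3.7  1.6] tilt [-0.029 -0.059] j7 0.17 g 14.9
mid [ 0.5339 -0.0384  0.1326] tip [ 0.5833 -0.123   0.1323] pitch -0.004
```

```bash
python3 -m creep '[0,0.5,0,-0.06,0.03,0,0.5,0,-0.06,0.03]'; python3 - <<'E'
from h import *
avg(3);tipz()
im=snap('scene','s14'); o=[]
for n in('s12','s13','s14'):
    u=unwrap('scene',cv2.imread('pics/%s.png'%n),(.6037,-.1395),-40,140,z0=.118,z1=.15).astype(float)
    u=cv2.GaussianBlur(u,(0,0),5); u=(u-u[:, 150:600].mean())*5+128; o.append(np.clip(u,0,255).astype(np.uint8))
cv2.imwrite('pics/u14.png',np.vstack(o))
E
```

```text
clock: 33.65
eef_pos: [0.5375, -0.0367, 0.1131]
tcp_rot: [3.002, 0.722, -0.082]
force: [-7.8, -4.0, 0.8]
grip_width: 0.172
Tavg 0.879 +- 0.054 [-6.82 -3.49  1.35] Mz -0.062
t33.80 th 122.31 R 0.1234 z 0.1131 yawerr(th-bar) 5.27 T 0.774 Mz -0.084 F [-6.4 -2.9  1. ] tilt [-0.039 -0.063] j7 0.11 g 15.0
mid [ 0.5385 -0.0353  0.1321] tip [ 0.583  -0.1226  0.132 ] pitch -0.001
```

View pics/u14.png

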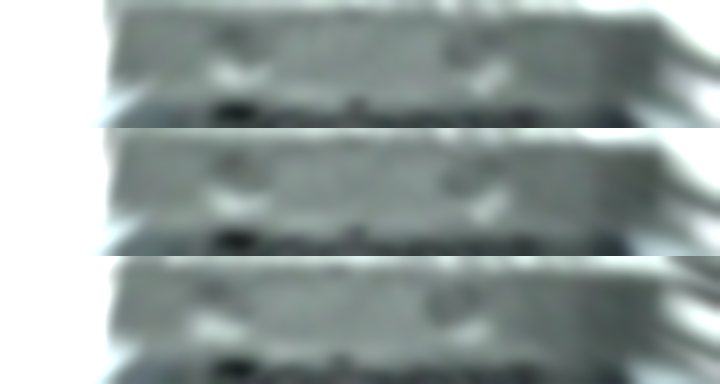

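```bash
python3 -m creep '[0,-0.3,0,0.03,-0.03,0,-0.3,0,0.03,-0.03]'; python3 -c "
from h import *
avg(2)"; python3 -m creep '[0,-0.3,0,0.03,-0.03,0,-0.3,0,0.03,-0.03]'; python3 -c "
from h import *
avg(2)"
```

```text
clock: 34.05
eef_pos: [0.532, -0.0401, 0.113]
tcp_rot: [2.976, 0.824, -0.085]
force: [-3.6, -2.8, 2.9]
grip_width: 0.171
Tavg 0.492 +- 0.069 [-3.17 -2.76  1.82] Mz -0.024
t34.15 th 125.52 R 0.1236 z 0.1130 yawerr(th-bar) 4.75 T 0.590 Mz -0.022 F [-3.6 -3.4  1.9] tilt [-0.039 -0.065] j7 0.18 g 14.9
clock: 34.35
eef_pos: [0.5276, -0.0432, 0.1134]
tcp_rot: [2.951, 0.914, -0.084]
force: [-3.3, -2.0, 2.7]
grip_width: 0.178
Tavg 0.381 +- 0.018 [-3.56 -2.12  1.08] Mz -0.128
t34.45 th 128.04 R 0.1237 z 0.1134 yawerr(th-bar) 3.75 T 0.407 Mz -0.162 F [-3.7 -2.8  0.9] tilt [-0.037 -0.065] j7 0.24 g 15.0
```

```bash
python3 -m creep '[0,-0.3,0,0,-0.03,0,-0.3,0,0,-0.03]'; python3 -c "
from h import *
avg(2)"; python3 -m creep '[0,-0.2,0,0,-0.02]'; python3 -c "
from h import *
avg(2)"
```

```text
clock: 34.65
eef_pos: [0.5235, -0.0464, 0.1142]
tcp_rot: [2.924, 1.001, -0.084]
force: [-2.3, -2.3, 0.9]
grip_width: 0.176
Tavg 0.209 +- 0.002 [-3.35 -1.66  0.91] Mz -0.240
t34.75 th 130.45 R 0.1238 z 0.1141 yawerr(th-bar) 2.79 T 0.207 Mz -0.251 F [-3.5 -1.6  0.9] tilt [-0.035 -0.064] j7 0.30 g 15.1
clock: 34.85
eef_pos: [0.5222, -0.0475, 0.1143]
tcp_rot: [2.916, 1.029, -0.084]
force: [-2.7, -1.3, 0.6]
grip_width: 0.172
Tavg 0.169 +- 0.025 [-2.65 -1.88  1.44] Mz -0.231
t34.95 th 131.26 R 0.1239 z 0.1143 yawerr(th-bar) 2.45 T 0.133 Mz -0.268 F [-2.4 -2.2  1.2] tilt [-0.035 -0.064] j7 0.32 g 14.9
```

```bash
python3 -m creep '[0,-0.3,0,0,-0.03,0,-0.2,0,0,-0.03]'; python3 -c "
from h import *
avg(3)"
```

```text
clock: 35.15
eef_pos: [0.5187, -0.0508, 0.1147]
tcp_rot: [2.884, 1.118, -0.085]
force: [-3.2, -1.9, 0.1]
grip_width: 0.172
Tavg 0.182 +- 0.021 [-3.04 -2.57  0.65] Mz -0.310
t35.30 th 133.40 R 0.1238 z 0.1147 yawerr(th-bar) 1.17 T 0.234 Mz -0.312 F [-3.5 -2.7  0.9] tilt [-0.034 -0.064] j7 0.38 g 14.7
```

```bash
python3 -m creep '[0,-0.3,0,0,-0.025,0,-0.3,0,0,-0.025]'; python3 - <<'E'
from h import *
avg(3)
im=snap('scene','s15'); o=[]
for n in('s12','s14','s15'):
    u=unwrap('scene',cv2.imread('pics/%s.png'%n),(.6037,-.1395),-40,140,z0=.118,z1=.15).astype(float)
    u=cv2.GaussianBlur(u,(0,0),5); u=(u-u[:, 150:600].mean())*5+128; o.append(np.clip(u,0,255).astype(np.uint8))
cv2.imwrite('pics/u15.png',np.vstack(o))
E
```

```text
clock: 35.5
eef_pos: [0.5151, -0.0545, 0.1153]
tcp_rot: [2.855, 1.193, -0.084]
force: [-0.9, -1.4, 0.6]
grip_width: 0.176
Tavg 0.090 +- 0.006 [-1.36 -1.68 -0.25] Mz -0.176
t35.65 th 135.82 R 0.1237 z 0.1153 yawerr(th-bar) 0.63 T 0.104 Mz -0.165 F [-1.2 -1.9 -0.7] tilt [-0.032 -0.063] j7 0.43 g 14.8
```

View pics/u15.png

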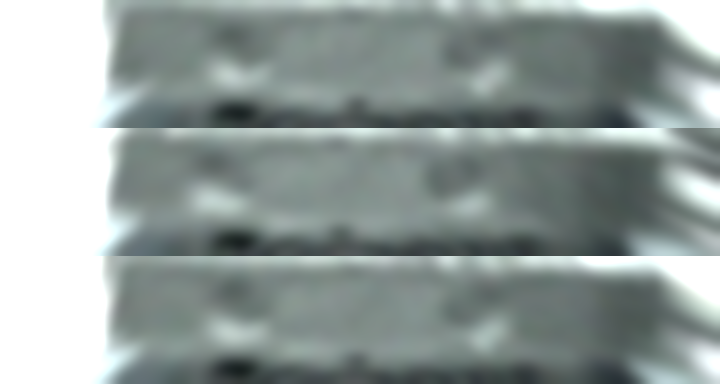

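```bash
python3 -m creep '[0,-0.1,-0.5,0,-0.01,0,-0.1,-0.5,0,-0.01,0,0,-0.6,0,0,0,0,-0.7,0,0,0,0,-0.8,0,0]'; python3 -c "
from h import *
avg(1);tipz()"
```

```text
clock: 36.2
eef_pos: [0.4916, -0.0324, 0.1151]
tcp_rot: [2.844, 1.222, -0.077]
force: [-0.2, 0.1, -1.9]
grip_width: 0.17
Tavg 0.021 +- 0.000 [-1.84  1.35 -1.35] Mz -0.027
t36.25 th 135.93 R 0.1578 z 0.1150 yawerr(th-bar) -0.64 T 0.021 Mz -0.027 F [-1.8  1.4 -1.3] tilt [-0.029 -0.061] j7 0.41 g 14.9
mid [ 0.4909 -0.0299  0.1339] tip [ 0.5619 -0.0973  0.132 ] pitch -0.019
```

```bash
python3 -c "
from h import *
plan([.6065,.1585,.13],np.radians(88.3),0,step=2.5)"
```

```text
N 9 D 22.28310534902086 dyaw 0.7282986223993531
[0,2.42,-0.51,-0.17,-0.081,0,2.45,-0.31,-0.17,-0.081,0,2.47,-0.11,-0.17,-0.081,0,2.47,0.09,-0.17,-0.081,0,2.45,0.29,-0.17,-0.081,0,2.42,0.48,-0.17,-0.081,0,2.38,0.68,-0.17,-0.081,0,2.31,0.87,-0.17,-0.081,0,2.24,1.05,-0.17,-0.081]
```

```bash
python3 -m creep '[0,2.4,-0.5,-0.3,-0.08,0,2.4,-0.3,-0.3,-0.08,0,2.4,-0.1,-0.3,-0.08,0,2.4,0.1,-0.3,-0.08,0,2.4,0.3,-0.3,-0.08,0,2.4,0.5,-0.3,-0.08,0,2.4,0.7,-0.3,-0.08,0,2.3,0.8,-0.3,-0.08,0,2.0,1.0,-0.2,-0.08,0,0,0,0,0]'; python3 -c "
from h import *
st();tipz();plan([.6065,.1585,.13],np.radians(88.3),0,step=2)"
```

```text
clock: 37.25
eef_pos: [0.5999, 0.1733, 0.1247]
tcp_rot: [2.207, 2.216, -0.097]
force: [0.1, -0.1, -1.5]
grip_width: 0.17
t 37.25 p [0.5999 0.1733 0.1247] yaw 90.29 F [ 0.13 -0.12 -1.52] M [ 0.205 -0.104 -0.033] g 14.8 j [ 0.18  0.64 -0.8   1.69  0.53  1.1   0.78]
mid [0.6005 0.1743 0.1436] tip [0.6982 0.1744 0.1363] pitch -0.075
N 1 D 1.7035185303063975 dyaw -0.03464532316187041
[0,-1.48,0.66,-0.53,0.035]
```

```bash
python3 -m creep '[0,-0.7,0.35,0.5,0.02,0,-0.7,0.35,0.5,0.015,0,0,0,0,0]'; python3 -c "
from h import *
st();g,b=tipz()
print(np.array([.6073,.1607])-g[:2])"
```

```text
clock: 37.55
eef_pos: [0.6051, 0.157, 0.1133]
tcp_rot: [2.248, 2.173, -0.101]
force: [0.5, -0.5, -1.8]
grip_width: 0.171
t 37.55 p [0.6051 0.157  0.1133] yaw 88.1 F [ 0.51 -0.54 -1.76] M [ 0.188 -0.156  0.013] g 14.9 j [ 0.19  0.65 -0.78  1.69  0.54  1.08  0.76]
mid [0.6059 0.1581 0.1322] tip [0.7035 0.1544 0.1248] pitch -0.075
[0.00144176 0.00263437]
```

```bash
python3 -m creep '[0,0.13,0.08,1.4,0,0,0.13,0.08,1.4,0,0,0.13,0.08,1.4,0,0,0.1,0.06,1.2,0,0,0,0,0,0]'; python3 -c "
from h import *
st();g,b=tipz()
print(np.array([.6073,.1607])-g[:2])"
```

```text
clock: 38.05
eef_pos: [0.6051, 0.1555, 0.0528]
tcp_rot: [2.253, 2.169, -0.107]
force: [0.2, -0.0, -1.3]
grip_width: 0.17
t 38.05 p [0.6051 0.1555 0.0528] yaw 87.88 F [ 0.24 -0.02 -1.28] M [ 0.204 -0.121  0.003] g 14.8 j [ 0.16  0.72 -0.73  1.73  0.6   0.99  0.71]
mid [0.6059 0.1566 0.0718] tip [0.7035 0.1525 0.0641] pitch -0.078
[0.00144745 0.00413669]
```

```bash
python3 -m creep '[0,0.4,0.15,0,-0.008,0,0,0,0,0]'; python3 - <<'E'
from h import *
st();g,b=tipz()
print(np.array([.6073,.1607])-g[:2])
im=snap('scene','s16');x=cv2.resize(im[200:350,240:420],None,fx=4,fy=4,interpolation=cv2.INTER_CUBIC); cv2.imwrite('pics/s16z.png',np.clip(x*1.4,0,255).astype(np.uint8))
E
```

```text
clock: 38.25
eef_pos: [0.6067, 0.1603, 0.052]
tcp_rot: [2.244, 2.18, -0.107]
force: [-0.5, -0.2, -0.5]
grip_width: 0.172
t 38.25 p [0.6067 0.1603 0.052 ] yaw 88.41 F [-0.48 -0.22 -0.49] M [ 0.116 -0.184 -0.001] g 15.0 j [ 0.15  0.72 -0.73  1.72  0.6   1.    0.72]
mid [0.6075 0.1613 0.071 ] tip [0.7051 0.1582 0.0632] pitch -0.079
[-0.0001535  -0.00064563]
```

View pics/s16z.png

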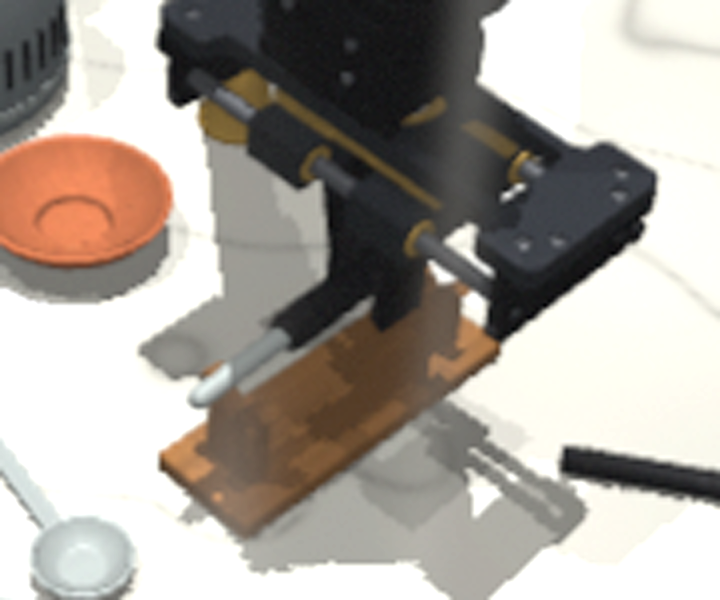

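```bash
python3 -m creep '[0,0.05,0.04,0.8,0,0,0.05,0.04,0.7,0,0,0.03,0.03,0.5,0,0,0,0,0,0]'; python3 -c "
from h import *
st();g,b=tipz()
print(np.array([.6073,.1607])-g[:2])"
```

```text
clock: 38.7
eef_pos: [0.6083, 0.1607, 0.0322]
tcp_rot: [2.243, 2.178, -0.103]
force: [-0.4, -0.8, 0.1]
grip_width: 0.176
t 38.7 p [0.6083 0.1607 0.0322] yaw 88.38 F [-0.38 -0.8   0.12] M [ 0.087 -0.146  0.006] g 15.3 j [ 0.14  0.75 -0.72  1.73  0.62  0.96  0.7 ]
mid [0.609  0.1618 0.0511] tip [0.7067 0.1586 0.0437] pitch -0.076
[-0.00174204 -0.00105784]
```

```bash
python3 -m creep '[0,-0.08,-0.15,0.3,0,0,0,0,0.3,0,0,0,0,0,0]' 4; python3 -c "
from h import *
st();g,b=tipz()
print(np.array([.6073,.1607])-g[:2])"
```

```text
clock: 39.0
eef_pos: [0.6072, 0.1597, 0.0264]
tcp_rot: [2.242, 2.177, -0.1]
force: [1.0, 1.0, -0.5]
grip_width: 0.181
t 39.0 p [0.6072 0.1597 0.0264] yaw 88.36 F [ 0.95  0.96 -0.54] M [ 0.201 -0.26   0.046] g 15.7 j [ 0.14  0.75 -0.71  1.74  0.63  0.95  0.69]
mid [0.6079 0.1608 0.0454] tip [0.7055 0.1576 0.0382] pitch -0.074
[-5.58672869e-04 -8.11546097e-05]
```

Seated height reached; open gently and check.

```bash
python3 -m creep '[2.5,0,0,0,0,3.5,0,0,0,0,4.5,0,0,0,0,5,0,0,0,0]'; python3 - <<'E'
from h import *
st()
im=snap('scene','s17');x=cv2.resize(im[200:350,240:420],None,fx=4,fy=4,interpolation=cv2.INTER_CUBIC); cv2.imwrite('pics/s17z.png',np.clip(x*1.4,0,255).astype(np.uint8))
snap('wrist','w17')
E
```

```text
clock: 39.4
eef_pos: [0.6072, 0.1597, 0.0267]
tcp_rot: [2.242, 2.177, -0.1]
force: [1.0, -0.2, 0.2]
grip_width: 0.46
t 39.4 p [0.6072 0.1597 0.0267] yaw 88.35 F [ 0.97 -0.22  0.15] M [ 0.114 -0.208  0.024] g 40.0 j [ 0.14  0.75 -0.71  1.74  0.63  0.95  0.69]
```

View pics/s17z.png

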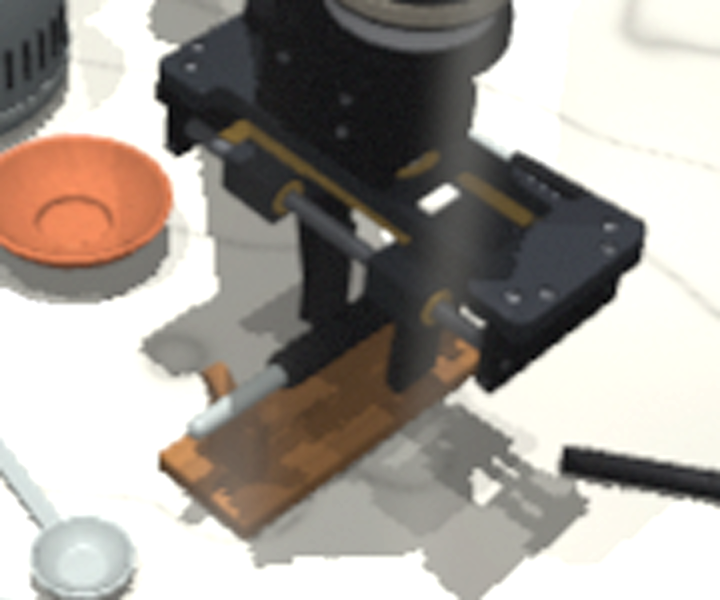

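View pics/w17.png

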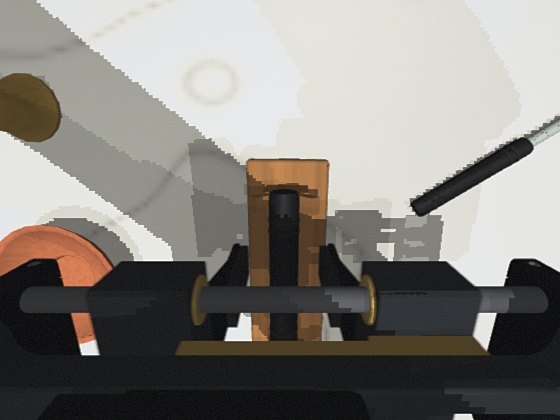

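```bash
python3 -m creep '[6,0,0,0,0,6,-0.05,-0.05,-1,0,6,-0.08,-0.06,-1.5,0,6,-0.1,-0.1,-2,0,6,-0.1,-0.1,-2,0,6,-0.1,-0.1,-2.5,0,6,-0.1,-0.1,-2.5,0,6,0,0,-2.5,0,6,0,0,0,0]'; python3 - <<'E'
from h import *
np.set_printoptions(precision=4,suppress=True)
st()
for c in ('scene','wrist','top'):
    snap(c,c+'18'); cal=r.get_calibration(c)
    for d in r.silhouettes(c,'bar_mid')[:4]:
        m=np.array(d['pixels']); v,u=np.nonzero(m)
        P=back(c,np.c_[u,v],.045,cal)[:,:2]
        o=P.mean(0)
        if np.linalg.norm(o-[.61,.16])>.06: continue
        U,S,V=np.linalg.svd(P-o); ax=V[0]*np.sign(V[0,0]); t=(P-o)@ax
        print(c,round(d['p'],2),len(u),'ctr',o,'ang',np.degrees(np.arctan2(ax[1],ax[0])),'ends',o+ax*t.min(),o+ax*t.max())
    for n in('bar_mid','tin','dish','bell','spoon','rest_seat'):
        for d in r.tip_of(c,n)[:2]: print(c,n,round(d['p'],2),w(c,d['centre']))
im=cv2.imread('pics/scene18.png');x=cv2.resize(im[200:350,240:420],None,fx=4,fy=4,interpolation=cv2.INTER_CUBIC); cv2.imwrite('pics/s18z.png',np.clip(x*1.3,0,255).astype(np.uint8))
E
```

```text
clock: 40.4
eef_pos: [0.6073, 0.1641, 0.1808]
tcp_rot: [2.24, 2.177, -0.092]
force: [0.9, 0.5, 0.1]
grip_width: 0.688
t 40.4 p [0.6073 0.1641 0.1808] yaw 88.43 F [0.92 0.53 0.1 ] M [ 0.202 -0.167 -0.009] g 59.8 j [ 0.21  0.59 -0.82  1.63  0.48  1.19  0.81]
scene 0.64 686 ctr [0.6267 0.1592] ang -1.418582737131392 ends [0.5527 0.161 ] [0.7054 0.1573]
scene bar_mid 0.71 [0.5583 0.277  0.005 ]
scene bar_mid 0.65 [0.4426 0.1468 0.0077]
scene tin 0.98 [ 0.7549 -0.1678  0.007 ]
scene dish 0.6 [0.6292 0.0041 0.0042]
scene bell 0.7 [ 0.5103 -0.005   0.003 ]
scene spoon 0.65 [ 0.7359  0.0904 -0.002 ]
scene rest_seat 0.72 [0.6149 0.1638 0.048 ]
wrist 0.77 1604 ctr [0.6201 0.1607] ang -1.845391842825698 ends [0.5608 0.1626] [0.6955 0.1583]
wrist bar_mid 0.96 [0.4406 0.147  0.0088]
wrist bar_mid 0.89 [0.6058 0.1572 0.0453]
wrist tin 0.39 [0.6289 0.0033 0.0047]
wrist dish 0.63 [0.6295 0.0054 0.0061]
wrist dish 0.44 [0.6087 0.159  0.0477]
wrist bell 0.9 [ 0.5114 -0.0081 -0.0013]
wrist rest_seat 0.9 [0.6107 0.1639 0.0429]
top tin 0.69 [ 0.7569 -0.1713  0.0025]
top dish 0.85 [ 0.6281  0.0059 -0.0048]
top bell 0.46 [ 0.5117 -0.0055 -0.0002]
top spoon 0.68 [0.7499 0.0895 0.0018]
```

View pics/s18z.png

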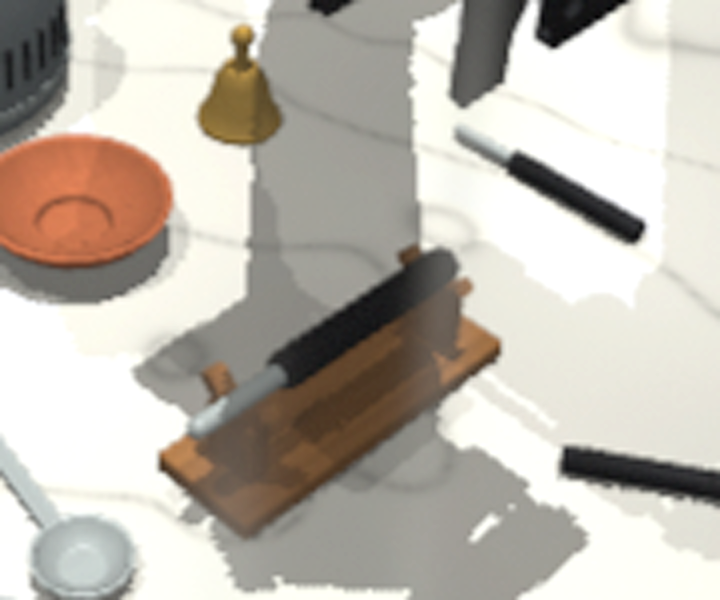

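View pics/scene18.png

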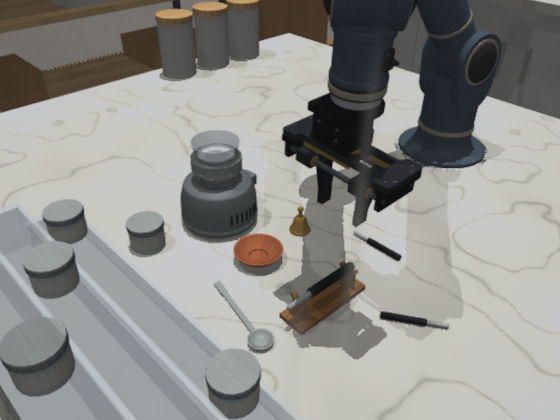

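```bash
python3 - <<'E'
from h import *
o=[]
for n in('s12','s14','scene18'):
    u=unwrap('scene',cv2.imread('pics/%s.png'%n),(.6037,-.1395),-40,140,z0=.118,z1=.15).astype(float)
    u=cv2.GaussianBlur(u,(0,0),5); u=(u-u[:, 150:600].mean())*5+128; o.append(np.clip(u,0,255).astype(np.uint8))
cv2.imwrite('pics/u18.png',np.vstack(o))
E
```

```text
(no output)
```

View pics/u18.png

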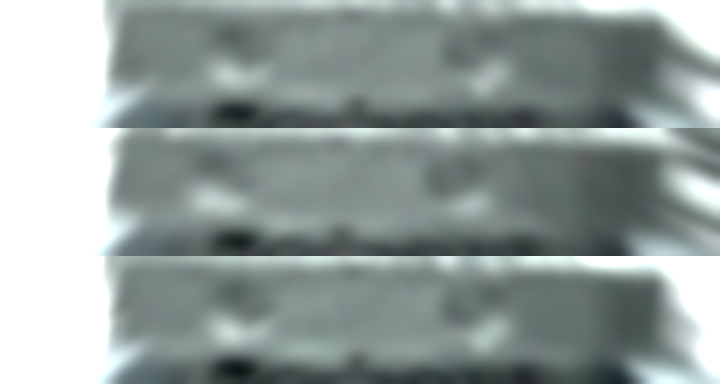

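```bash
python3 -c "
from h import *
st();print(r.close_job())"
```

```text
t 41.6 p [0.6053 0.1622 0.1755] yaw 88.44 F [0.12 0.51 0.09] M [ 0.21  -0.194 -0.036] g 60.1 j [ 0.2   0.59 -0.81  1.63  0.48  1.19  0.8 ]
the job is handed in; nothing more can be done
None
```

I turned the collar clockwise to its stop with the tommy bar, pulled it tight twice, laid the bar back on its rest, and handed in at 41.6 s; no verdict was reported.

**Torque:** from the wrist force and moment about the collar's axis, the static averages were about 0.94 and then 0.83 N m on the first pull, and 0.88 N m on the second. The uncertainty is about ±0.05 N m. The peak stayed well below 1.3 N m.

**Last checks:**
- **Bar:** it lies in both saddles. Its ends and direction match the start picture within about 3 mm and 0.2°.
- **Bystanders:** the tin, dish, bell and spoon are each within about 7 mm of where they were first found, roughly as good as the networks measure.
- **Gripper:** it is open and well clear of everything.

**What disagreed or stays uncertain:**
- **Turn angle:** the hand swung about 150°, but the holes show the collar turned only about 120°. The rest was the bar pivoting at its pin near the stop.
- **Spring-back:** after the second pull the collar sprang back about 5° on release, to the same resting angle as after the first pull. It was still there in the last picture. I therefore infer the grip left after release; I could not measure it.
- **Jam:** the pin jammed briefly in the hole during the first swing. I freed it by drawing the bar out a few millimetres.

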